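Turn a wooden case on the corner post and seat it in the end-drilling jig

TASK

Load the wooden case that lies crosswise on the bench into the end-drilling jig. It is too wide to grip, so push it gently round the upright steel post at the open end of the fence until it has made a quarter turn and lies lengthwise along the fence, then slide it past the spring pad until it is fully home: end flush against the drill plate, long side flush against the fence. Let go of it there; do not ram the lacquered case against the jig, keep it flat on the bench, and leave the bottles and the jar alone.

Things in the scene. Friction and masses are not known exactly. Their poses are not given: they have to be found in the camera images.
- case_mid (a point): Centre (31 mm above the bench) of the loose closed dark-wood case lying flat on the bench: a plain lacquered box 175.3 mm long (its y axis), 115.3 mm wide (x) and 62 mm high (z up), 0.35 to 0.65 kg. Either end may go to the drill plate. Friction on the bench about 0.5 to 0.7.
- case: The same case; origin at the centre of its underside, axes as above. Its lacquer marks when it is pressed against the post, the fence or the drill plate with more than 25 N, also by the blow when it meets them faster than about 30 mm/s. The square upright of the lamp gantry stands behind its end far from the robot, so push it at the near half.
- jig: End-drilling jig, fixed to the bench. Origin on the bench top (z = 0) below the centre of the fully home case, whose long axis then lies along the jig's y. x points to the fence, y to the drill plate, with only 0.5 mm spare when the case touches both. On the side away from the fence the bench is open, but for the spring pad's block.
- fence: The fence of the jig, an aluminium bar; this frame is the same as the jig's (origin and axes).
- drill_plate: The drill plate of the jig, dark steel; this frame is the same as the jig's (origin and axes).
- fence_face (a point): Point on the guiding face of the fence at mid-length, 20 mm up; axes as the jig's (x points into the fence). In the jig's frame the face lies at x = +58 mm. The fence is an aluminium bar 18 mm thick and 40 mm high, running from y = -96 mm to +100 mm.
- plate_face (a point): Middle of the stop face of the drill plate, 33 mm up; axes as the jig's (y points into the plate). In the jig's frame the face lies at y = +88 mm. Upright dark steel plate, 66 mm high and 112 mm wide, with three steel drill bushes.
- post: Upright round steel post of the jig, 24 mm across, 50 mm high, fixed; origin on its axis at the bench top: x = +70 mm, y = -122 mm in the jig's frame, its side in line with the fence face. The case starts crosswise on its -y side (jig's frame), about 5 to 45 mm clear of it: one end of the long side faces the post, the rest reaches to -x.
- thrust_pad (a joint): Travel (m) of the round-nosed spring pad opposite the fence, at y = +62 mm of the jig, 13 to 31 mm up. 0 = fully out, nose 2 mm inside the case's place; gives way to 8 mm. Presses with 6 N at first, 8 N on the seated case. Its block: 34 x 44 mm, 38 mm high, centred at x = -90 mm, y = +62 mm.
- pad_nose (a point): Front of the pad's round nose (radius 16 mm), 22 mm up. From about 35 to 25 mm before the drill plate the end of the case must be pushed past it: this takes up to about 20 N in all at the case, and then 10 to 16 N on to the plate, where sliding on the bench alone takes 2 to 5 N. Only at the plate does it stop hard. Pushed off the middle of its end it may jam askew.
- screw_jar: bystander: white plastic jar with red lid, 50 mm across, 66 mm high; origin at its base centre
- glue_bottle: bystander: white glue bottle with orange nozzle, 47 mm across, 146 mm high; origin at its base centre
- dropper_bottle: bystander: small amber dropper bottle with black cap, 34 mm across, 102 mm high; origin at its base centre

How it is judged:
On the way, in this order (a step that is already met when the one before it is completed fails the run):
1. the case is being turned while it bears against the corner post (contact force between case and post above 0.3 N and angle between the y axis of case_mid and the y axis of jig, either way round between 0.35 and 1.3 rad), for 0.1 s.
2. the case has made its quarter turn and lies lengthwise along the fence, not yet home (angle between the y axis of case_mid and the y axis of jig, either way round below 0.12 rad and y of case_mid in the frame of jig below -0.01 m), for 0.1 s.
At the end, for the whole second after the job is handed in: the case lies flat and at rest, fully home in the jig: its end within 2 mm of the drill plate and its long side within 2 mm of the fence, square with the fence within 0.015 rad, and nothing touches it but the jig and the bench (y of case_mid in the frame of jig above -0.0015 m and x of case_mid in the frame of jig above -0.0015 m and angle between the y axis of case_mid and the y axis of jig, either way round below 0.015 rad and angle between case_mid's own z axis and vertical below 0.02 rad and linear speed of case below 0.005 m/s).
It fails at once if the case was pressed against the post, the fence or the drill plate with more than 25 N (contact force between case and post above 25 N or contact force between case and fence above 25 N or contact force between case and drill_plate above 25 N).
It fails at once if the case was lifted or tipped (angle between case_mid's own z axis and vertical above 0.15 rad or height (world z) of case_mid above 0.05 m).
It fails at once if one of the things round about (jar, glue bottle, dropper bottle) was disturbed (distance of any of screw_jar, glue_bottle, dropper_bottle from where it was at the start of the episode above 0.03 m).
It also fails if it takes over 72 s, if anything falls off the work surface, if the arm or the gripper's body presses on something with over 40 N, if the wrist force passes 120 N, or if a joint passes its speed limit or range.

ROBOT

A 6-joint arm with a two-finger parallel gripper is mounted at the origin on the work surface; the furniture and walls round the work are solid. World frame = base frame: x ahead of the robot, y to its left, z up, the work surface at z = 0. Lengths are in m, angles in rad, forces in N, time in s.
With the tool pointing down it reaches from about 0.425 to 0.95 m from the base axis. Payload 3.5 kg.
Tool frame: the origin (TCP) lies at the centre of the arm's flange, where the gripper is bolted on; the fingertips stand 173 mm ahead of it and the grasp point (between the pads) lies 155 mm ahead of it (ctrl.tcp_to_grasp is the distance from the TCP to the grasp point, in m); z points along the fingers, x is the direction in which the jaws open and shut, and the axes are right-handed (so a half turn about z gives the same grasp; the last joint's range is limited). The gripper opens to 85 mm and grips with 20 to 120 N. Pads are 22 mm wide; open, the fingers measure 114 mm over their backs; the gripper's body (76 mm by 85 mm) begins 54 mm behind the grasp point. The pads swing forward as they close: fully open they stand 13 mm farther back than shut.
Start: joints at [-1.494, 0.286, 1.577, -0, 1.279, -0.15], TCP at [0.152, -0.658, 0.405] pointing down, gripper open.
Joint ranges: [-2.77, 2.77], [-0.9, 2.22], [0.21, 2.48], [-1.53, 4.67], [0.24, 2.81], [-2.84, 2.84]. Speed limits (rad/s): [2.79, 2.79, 3.14, 3.14, 3.14, 3.14].

INTERFACE

Orientations are given as a unit quaternion [x, y, z, w].
In Python, from plant import readout, imaging, ctrl, spotter gives the robot as it stands.
- The arm moves only by the tool apply_moves, never from a script. Its argument "steps" is a list of rows, each an object of numbers: "tx", "ty", "tz": the shift along the tool's x, y, z in mm; "wx", "wy", "wz": the turn, a rotation vector about the tool's x, y, z in rad. In form: [{"tx": .., "ty": .., "tz": .., "wx": .., "wy": .., "wz": ..}, ...]. A call has 1 to 12 rows; each row is the pose to reach, as a shift and turn from the pose commanded when the call began, along the tool's axes at that moment; what a row does not reach only later rows make up. A row lasts 1/10 s, in which the tool goes at most 50 mm and 8.59 degrees, less where a joint would pass 70% of its speed; a pose out of reach is approached as far as the arm can. A call with a gripper value outside its range is refused whole. "hand" is the opening, from 0 (shut) to 1 (fully open), set as the call begins (left out, the last holds). The fingers move at their own pace and stop on an object; "force" is the grip in N (left out, the last holds). Time passes only in rows, so rows that repeat a pose let the fingers close. It gives the time, the measured TCP pose, the force and the opening at its end, in the units of the state.
- readout.get_state(): the state, without advancing time (a new reading comes with each control period).
- imaging.read_camera(name): name is "scene" or "top" or "wrist"; returns a dict with "img" (384x512x3 uint8, red, green, blue), "vfov" (degrees; the focal length in pixels is half the picture's height over the tangent of half this angle, whatever the lens; pixels are square), "cx", "cy" (the principal point, pixels), "R" (3x3) and "t" (3): a world point X has camera coordinates R X + t; the wrist camera has in their place "tool_from_camera" (4x4, takes a point from camera to tool coordinates, whose origin is the TCP and whose axes are the tool frame's). Camera axes: x right, y down, z forward; pixel columns grow to the right and rows downward; lengths in m; the calibration is good to about 2 mm. A picture is of the moment at which its call begins: read the wrist's pose just before it. There is no depth.
- ctrl.sign_off(): hands the job in, once; it reports no verdict.
Trained networks look in the newest picture that a camera, given by its name, has taken for a name from the list of things; names that differ only in an ending like _2 or _b are one class to them, and where a whole thing is asked for, a point or a joint stands for the part that bears it (a point fixed in the world has none). Each returns a list of dicts, best first, with "confidence" (0 to 1); they miss things now and then, are a little off and sometimes report something else, mostly with a low value. They report only what shows in the picture. A call takes as long as a camera call.
- spotter.trace(camera, label): "region" (384x512 bool, what is visible of it) and "uv" ([column, row] in pixels, amid what is visible of it).
The state is a dict: "time": time; "qpos": joint angles; "dq": joint speeds; "joint_efforts": joint torques, N m; "eef_pos": TCP position; "tcp_rot": TCP orientation; "contact_force": force on the tool from outside, world axes, zero at the start; "wrist_torque": the same for the moment, N m; "opening": opening from 0.0 (shut) to 1.0 (fully open).
Only numpy, scipy, OpenCV 4.12 (cv2) and the standard library are available. Lean on these libraries where they do the work, as an engineer would, in place of code of your own. Each camera call takes 0.05 s, during which the arm holds its last target.

## Working session

There is one attempt and no reset: what is moved stays moved. The work goes in short steps, Python scripts to look and compute and a tool call to move; the robot and the scene stay as the last step left them, time stands still between calls to the robot, and variables do not carry over. Pictures are saved under pics/ and viewed, and the job is handed in when it is done.

Besides the shell and the picture viewer there is one more tool, called after "Emit:" as name([rows], argument=value, ...), one row to a line, values as JSON. apply_moves: Moves the arm, as the interface text tells. Its arguments: {"type":"object","properties":{"steps":{"type":"array","items":{"type":"object","properties":{"tx":{"type":"number"},"ty":{"type":"number"},"tz":{"type":"number"},"wx":{"type":"number"},"wy":{"type":"number"},"wz":{"type":"number"}}}},"hand":{"type":"number"},"force":{"type":"number"}},"required":["steps"]}

```bash
ls; mkdir -p pics; python3 - <<'E'
from plant import readout, imaging, ctrl, spotter
import cv2,numpy as np
print(readout.get_state())
for n in ["scene","top","wrist"]:
    c=imaging.read_camera(n)
    cv2.imwrite(f"pics/{n}0.png",c["img"][:,:,::-1])
    print(n,{k:v for k,v in c.items() if k!="img"})
    for l in ["case","fence","drill_plate","post","thrust_pad","screw_jar","glue_bottle","dropper_bottle"]:
        r=spotter.trace(n,l)
        print(l,[(round(d["confidence"],2),np.round(d["uv"]),int(d["region"].sum())) for d in r][:2])
E
```

```text
pics
{'time': 0.0, 'qpos': array([-1.49399422e+00,  2.87186489e-01,  1.57817956e+00, -1.17779500e-05,
        1.27862766e+00, -1.50008446e-01]), 'dq': array([-0.00018745, -0.00062945,  0.0006618 ,  0.00132702,  0.0003404 ,
       -0.00168254]), 'joint_efforts': array([ 4.13440341e-05, -4.05978870e+01, -2.92629308e+01, -9.39733172e-05,
        5.71514087e-03,  1.21608051e-05]), 'eef_pos': array([ 0.15179063, -0.65745146,  0.40333143]), 'tcp_rot': array([ 0.78258305, -0.62254504, -0.0008214 , -0.00087556]), 'contact_force': array([ 0.43097984, -0.5388401 ,  0.56291472]), 'wrist_torque': array([0.00763103, 0.04118256, 0.0313626 ]), 'opening': 1.0013929770010659}
scene {'vfov': 42.25855080911628, 'cx': 256.7053501589239, 'cy': 192.09169375204687, 'R': array([[-0.60215763, -0.79835099,  0.00647205],
       [-0.46638135,  0.34516628, -0.8144622 ],
       [ 0.64799277, -0.49345308, -0.58018052]]), 't': array([0.35206685, 0.28747169, 0.73220153])}
case [(0.87, array([344., 166.]), 3545)]
fence [(0.63, array([263., 189.]), 1130)]
drill_plate [(0.97, array([238., 221.]), 1546)]
post [(0.72, ar
[... 768 characters left out ...]
ay([169., 190.]), 457)]
glue_bottle [(0.61, array([144., 209.]), 474), (0.31, array([331., 167.]), 134)]
dropper_bottle [(0.52, array([185., 164.]), 243)]
wrist {'vfov': 67.91313486333665, 'cx': 253.10179069868522, 'cy': 196.521359082823, 'tool_from_camera': array([[ 9.99999746e-01, -7.10944247e-04,  5.73419031e-05,
        -4.51931305e-04],
       [ 6.53436218e-04,  9.45397442e-01,  3.25919085e-01,
        -8.34859124e-02],
       [-2.85921187e-04, -3.25918965e-01,  9.45397666e-01,
         3.19172709e-02],
       [ 0.00000000e+00,  0.00000000e+00,  0.00000000e+00,
         1.00000000e+00]])}
case []
fence []
drill_plate []
post []
thrust_pad []
screw_jar []
glue_bottle []
dropper_bottle []
```

View pics/scene0.png

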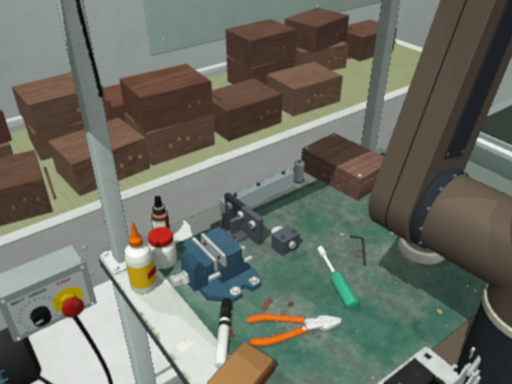

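View pics/top0.png

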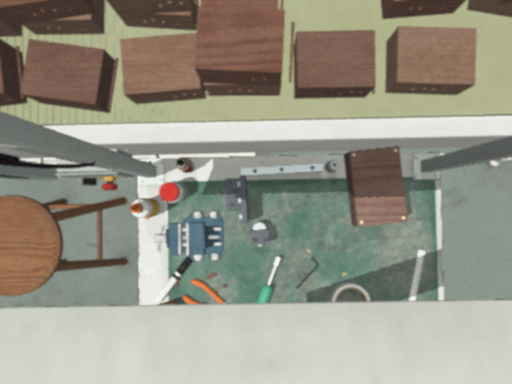

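```bash
python3 - <<'E'
import cv2
a=cv2.imread("pics/top0.png")[120:260,120:460]
cv2.imwrite("pics/top0z.png",cv2.resize(a,(782,322),interpolation=cv2.INTER_CUBIC))
a=cv2.imread("pics/scene0.png")[110:290,110:410]
cv2.imwrite("pics/scene0z.png",cv2.resize(a,(780,468),interpolation=cv2.INTER_CUBIC))
E
```

```text
(no output)
```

View pics/top0z.png

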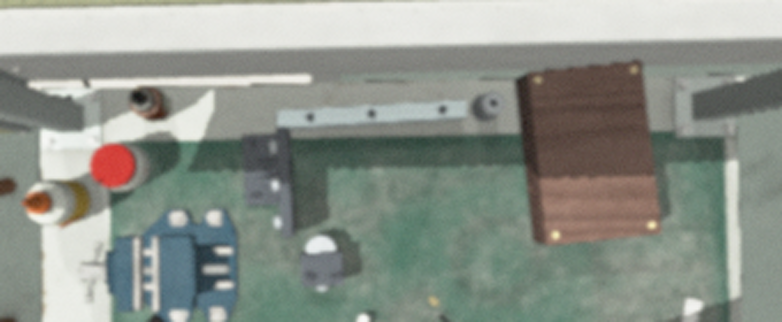

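View pics/scene0z.png

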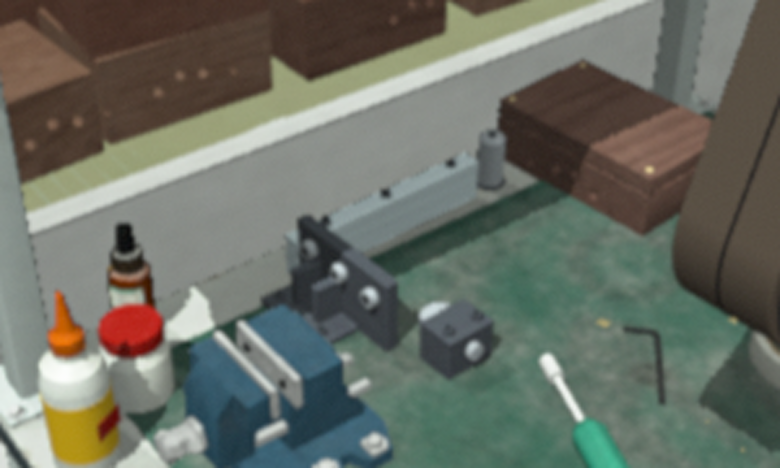

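```bash
cat > h.py <<'E'
from plant import readout, imaging, ctrl, spotter
import cv2,numpy as np
from scipy.optimize import minimize
def proj(c,X):
    X=np.atleast_2d(X); f=c["img"].shape[0]/2/np.tan(np.radians(c["vfov"])/2)
    p=X@c["R"].T+c["t"]; return np.c_[c["cx"]+f*p[:,0]/p[:,2],c["cy"]+f*p[:,1]/p[:,2]]
def box(x0,x1,y0,y1,z0,z1): return np.array([[x,y,z] for x in(x0,x1) for y in(y0,y1) for z in(z0,z1)])
def place(pose,P):
    x,y,th=pose; R=np.array([[np.cos(th),-np.sin(th),0],[np.sin(th),np.cos(th),0],[0,0,1]])
    return P@R.T+[x,y,0]
CASE=box(-.05765,.05765,-.08765,.08765,0,.062)
a=np.linspace(0,2*np.pi,24,endpoint=False)
POST=np.array([[.07+.012*np.cos(t),-.122+.012*np.sin(t),z] for t in a for z in(0,.05)])
FENCE=box(.058,.076,-.096,.1,0,.04)
S=4
def hullmask(uv):
    m=np.zeros((384*S,512*S),np.uint8)
    h=cv2.convexHull(((uv+.5)*S*16-8).astype(np.int32))
    cv2.fillPoly(m,[h],1,shift=4)
    return cv2.resize(m.astype(np.float32),(512,384),interpolation=cv2.INTER_AREA)
def cost(c,mask,P):
    h=hullmask(proj(c,P)); inter=np.minimum(h,mask).sum(); return 1-inter/(h.sum()+mask.sum()-inter)
def soft(m): return m.astype(np.float32)
def fit(fun,x0,st=(.01,.01,.05)):
    x0=np.array(x0,float); 
    for k in range(2):
        sim=np.vstack([x0]+[x0+np.eye(len(x0))[i]*st[i] for i in range(len(x0))])
        r=minimize(fun,x0,method="Nelder-Mead",options=dict(initial_simplex=sim,xatol=1e-5,fatol=1e-6,maxiter=250)); x0=r.x
    return r.x,r.fun
def pix2plane(c,uv,z):
    f=c["img"].shape[0]/2/np.tan(np.radians(c["vfov"])/2)
    d=np.array([(uv[0]-c["cx"])/f,(uv[1]-c["cy"])/f,1]); d=c["R"].T@d; o=-c["R"].T@c["t"]
    return o+d*(z-o[2])/d[2]
def draw(c,objs,fn,crop,sc):
    x0,x1,y0,y1=crop
    im=cv2.resize(np.ascontiguousarray(c["img"][y0:y1,x0:x1,::-1]),None,fx=sc,fy=sc,interpolation=cv2.INTER_CUBIC)
    for P in objs:
        uv=(proj(c,P)-[x0,y0]+.5)*sc-.5
        if len(P)==8:
            for i in range(8):
                for j in range(i):
                    if bin(i^j).count("1")==1: cv2.line(im,tuple(int(v) for v in uv[i].round()),tuple(int(v) for v in uv[j].round()),(0,255,255),1)
        else: cv2.polylines(im,[cv2.convexHull(uv.round().astype(np.int32))],True,(0,255,255),1)
    cv2.imwrite(fn,im)
E
python3 - <<'E'
from h import *
M={};C={}
for n in ["top","scene"]:
    C[n]=imaging.read_camera(n)
    M[n]={l:soft(spotter.trace(n,l)[0]["region"]) for l in ["case","fence","post","drill_plate"]}
t=C["top"]
print("post",pix2plane(t,[331.7,165.7],.05),"case",pix2plane(t,[377,186],.05))
pc=pix2plane(t,[331.7,165.7],.05)
j0=[pc[0]-.07,pc[1]+.122,0]
c0=[*pix2plane(t,[377,186],.05)[:2],np.pi/2+.05]
for names in (["top"],["scene"],["top","scene"]):
    rc=fit(lambda x:sum(cost(C[n],M[n]["case"],place(x,CASE)) for n in names),c0,(.01,.01,.08))
    rj=fit(lambda x:sum(cost(C[n],M[n]["fence"],place(x,FENCE))+.5*cost(C[n],M[n]["post"],place(x,POST)) for n in names),j0)
    print(names,rc,rj)
np.savez("fit0.npz",c=rc[0],j=rj[0])
PL=box(-.056,.056,.088,.1,0,.066);BL=box(-.107,-.073,.04,.084,0,.038)
ob=[place(rc[0],CASE)]+[place(rj[0],P) for P in(FENCE,POST,PL,BL)]
draw(t,ob,"pics/t1.png",(215,415,130,260),3.9)
draw(C["scene"],ob,"pics/s1.png",(200,400,120,270),3.9)
E
```

```text
post [ 0.58474822 -0.11591299  0.05      ] case [ 0.53514036 -0.22002232  0.05      ]
['top'] (array([ 0.53492646, -0.21936036,  1.6613096 ]), np.float64(0.019036948680877686)) (array([ 0.51279498, -0.00140787,  0.03027256]), np.float64(0.20429465174674988))
['scene'] (array([ 0.53892342, -0.21980484,  1.67865989]), np.float64(0.1260353922843933)) (array([ 0.51187576, -0.00145011,  0.03304958]), np.float64(0.34951797127723694))
['top', 'scene'] (array([ 0.53516736, -0.21953823,  1.65915526]), np.float64(0.1526138186454773)) (array([ 0.51273561, -0.00147626,  0.03049165]), np.float64(0.5557185411453247))
```

View pics/t1.png

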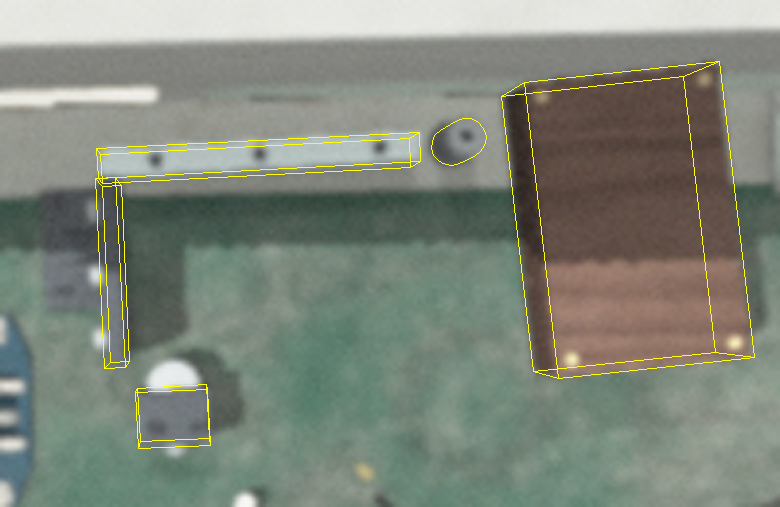

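View pics/s1.png

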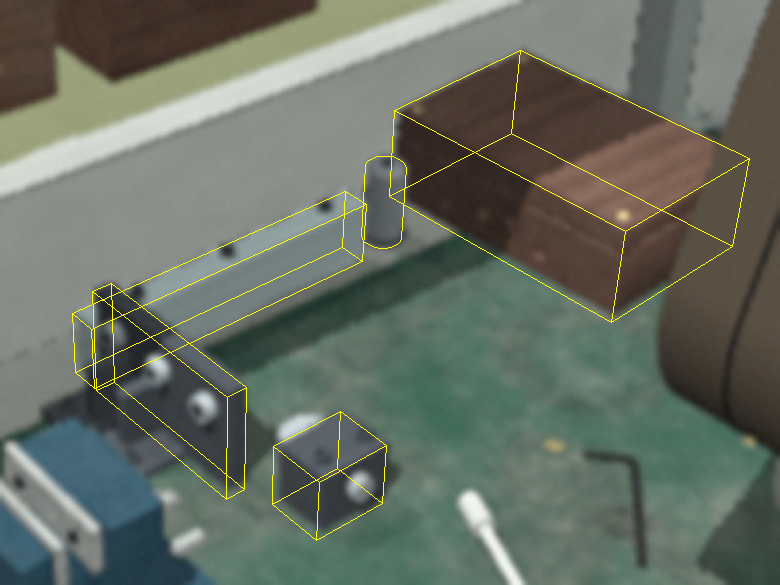

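```bash
python3 - <<'E'
from h import *
t=imaging.read_camera("top"); s=imaging.read_camera("scene")
im=t["img"][130:200,380:512,::-1]; cv2.imwrite("pics/u1.png",cv2.resize(im,None,fx=6,fy=6,interpolation=cv2.INTER_CUBIC))
im=s["img"][0:220,300:430,::-1]; cv2.imwrite("pics/u2.png",cv2.resize(im,None,fx=2.7,fy=2.7,interpolation=cv2.INTER_CUBIC))
E
```

```text
(no output)
```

View pics/u1.png

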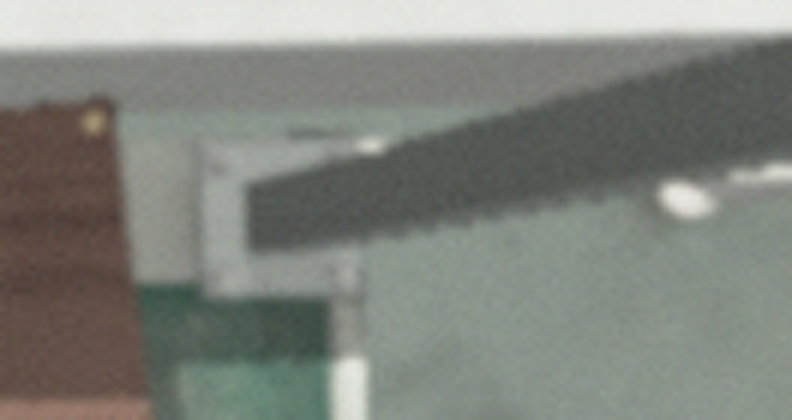

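View pics/u2.png

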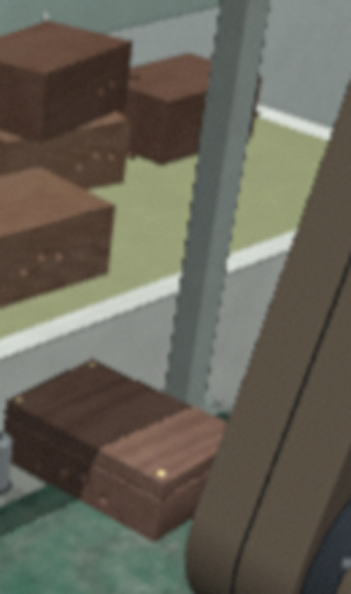

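```bash
cat >> h.py <<'E'
from scipy.spatial.transform import Rotation as Ro
def rel(x,y,z,psi,s=None):
    s=s or readout.get_state(); R=Ro.from_quat(s["tcp_rot"])
    d=R.inv().apply(np.array([x,y,z])-s["eef_pos"])*1000
    T=Ro.from_matrix(np.array([[np.cos(psi),np.sin(psi),0],[np.sin(psi),-np.cos(psi),0],[0,0,-1]]))
    w=(R.inv()*T).as_rotvec()
    print("t",d.round(1),"w",w.round(3))
def st():
    s=readout.get_state(); X=Ro.from_quat(s["tcp_rot"]).as_matrix()[:,0]
    print("t %.2f"%s["time"],"tcp",s["eef_pos"].round(4),"psi %.3f"%np.arctan2(X[1],X[0]),"F",s["contact_force"].round(1),"open %.2f"%s["opening"])
    return s
E
python3 -c "
from h import *
st();rel(.507,-.301,.405,.088)"
```

```text
t 1.95 tcp [ 0.1518 -0.6577  0.4047] psi -1.344 F [ 0.4  0.5 -0.7] open 1.00
t [-2.677e+02 -4.263e+02 -3.000e-01] w [-0.     0.    -1.432]
```

Emit:
apply_moves([
  {"tx": -22,"ty": -35,"tz": 0,"wz": -0.12},
  {"tx": -45,"ty": -71,"tz": 0,"wz": -0.24},
  {"tx": -67,"ty": -107,"tz": 0,"wz": -0.36},
  {"tx": -90,"ty": -142,"tz": 0,"wz": -0.48},
  {"tx": -112,"ty": -178,"wz": -0.6},
  {"tx": -134,"ty": -213,"wz": -0.72},
  {"tx": -156,"ty": -249,"wz": -0.84},
  {"tx": -179,"ty": -284,"wz": -0.96},
  {"tx": -201,"ty": -320,"wz": -1.08},
  {"tx": -223,"ty": -355,"wz": -1.2},
  {"tx": -245,"ty": -391,"wz": -1.32},
  {"tx": -268,"ty": -426,"wz": -1.43},
], hand=0.7)

```text
$.steps[0]: bad value
```

```bash
python3 -c "
from h import *
st();rel(.507,-.301,.183,.088)
c=imaging.read_camera('top');cv2.imwrite('pics/t2.png',c['img'][:,:,::-1])
c=imaging.read_camera('scene');cv2.imwrite('pics/s2.png',c['img'][:,:,::-1])
"
```

```text
t 1.95 tcp [ 0.1518 -0.6577  0.4047] psi -1.344 F [ 0.4  0.5 -0.7] open 1.00
t [-267.7 -426.3  221.7] w [-0.     0.    -1.432]
```

View pics/t2.png

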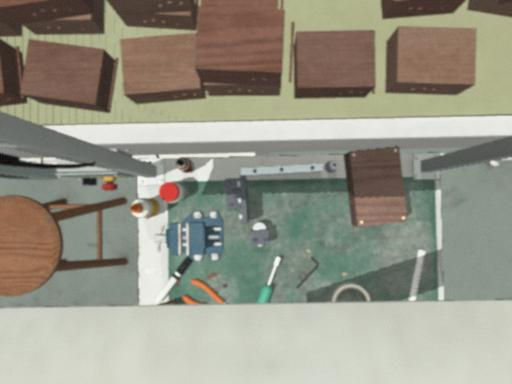

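View pics/s2.png

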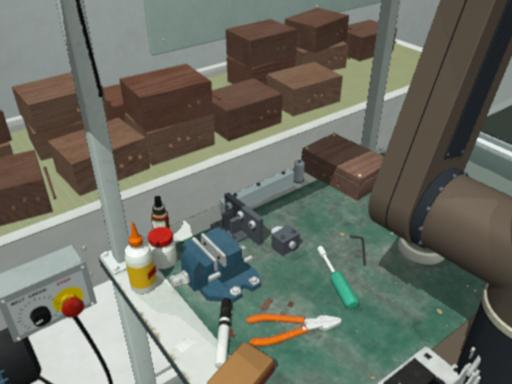

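Emit:
apply_moves([
  {"tx": -22,"ty": -35,"tz": 0,"wx": 0,"wy": 0,"wz": -0.12},
  {"tx": -45,"ty": -71,"tz": 0,"wx": 0,"wy": 0,"wz": -0.24},
  {"tx": -67,"ty": -107,"tz": 0,"wx": 0,"wy": 0,"wz": -0.36},
  {"tx": -90,"ty": -142,"tz": 0,"wx": 0,"wy": 0,"wz": -0.48},
  {"tx": -112,"ty": -178,"tz": 0,"wx": 0,"wy": 0,"wz": -0.6},
  {"tx": -134,"ty": -213,"tz": 0,"wx": 0,"wy": 0,"wz": -0.72},
  {"tx": -156,"ty": -249,"tz": 0,"wx": 0,"wy": 0,"wz": -0.84},
  {"tx": -179,"ty": -284,"tz": 0,"wx": 0,"wy": 0,"wz": -0.96},
  {"tx": -201,"ty": -320,"tz": 0,"wx": 0,"wy": 0,"wz": -1.08},
  {"tx": -223,"ty": -355,"tz": 0,"wx": 0,"wy": 0,"wz": -1.2},
  {"tx": -245,"ty": -391,"tz": 0,"wx": 0,"wy": 0,"wz": -1.32},
  {"tx": -268,"ty": -426,"tz": 0,"wx": 0,"wy": 0,"wz": -1.43},
], hand=0.7)

```text
time: 3.25
eef_pos: [0.5077, -0.2994, 0.405]
tcp_rot: [0.999, 0.045, 0.0, 0.0]
contact_force: [1.1, -0.9, -0.1]
opening: 0.701
```

```bash
python3 -c "
from h import *
st();rel(.507,-.301,.183,.088)
c=imaging.read_camera('top');cv2.imwrite('pics/t2.png',c['img'][:,:,::-1])
c=imaging.read_camera('scene');cv2.imwrite('pics/s2.png',c['img'][:,:,::-1])
"
```

```text
t 3.25 tcp [ 0.5077 -0.2994  0.405 ] psi 0.091 F [ 1.1 -0.9 -0.1] open 0.70
t [ -0.9   1.4 222. ] w [ 0.001 -0.     0.003]
```

View pics/t2.png

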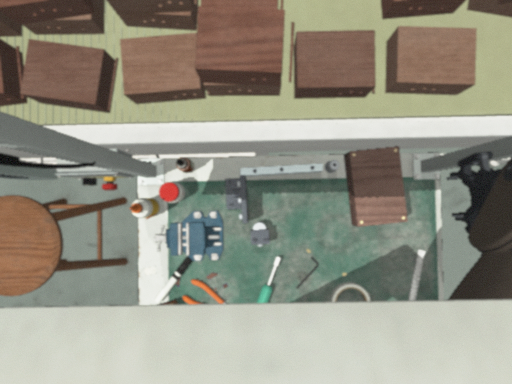

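View pics/s2.png

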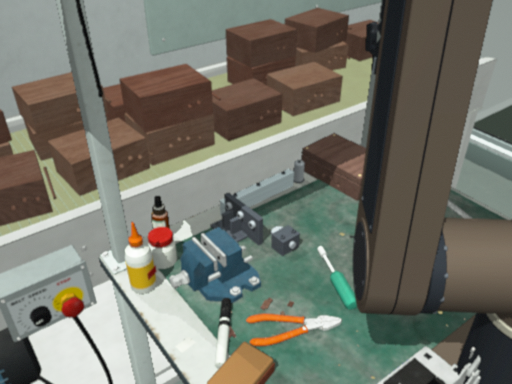

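Emit:
apply_moves([
  {"tx": -1,"ty": 2,"tz": 35,"wx": 0,"wy": 0,"wz": 0},
  {"tx": -1,"ty": 2,"tz": 75,"wx": 0,"wy": 0,"wz": 0},
  {"tx": -1,"ty": 2,"tz": 115,"wx": 0,"wy": 0,"wz": 0},
  {"tx": -1,"ty": 2,"tz": 150,"wx": 0,"wy": 0,"wz": 0},
  {"tx": -1,"ty": 2,"tz": 180,"wx": 0,"wy": 0,"wz": 0},
  {"tx": -1,"ty": 2,"tz": 205,"wx": 0,"wy": 0,"wz": 0},
  {"tx": -1,"ty": 2,"tz": 217,"wx": 0,"wy": 0,"wz": 0},
  {"tx": -1,"ty": 2,"tz": 222,"wx": 0,"wy": 0,"wz": 0},
])

```text
time: 4.15
eef_pos: [0.5052, -0.3031, 0.1814]
tcp_rot: [0.999, 0.042, -0.001, -0.001]
contact_force: [0.6, 0.1, -0.0]
opening: 0.699
```

```bash
python3 -c "
from h import *
st()
c=imaging.read_camera('top');cv2.imwrite('pics/t3.png',cv2.resize(c['img'][120:260,280:480,::-1],None,fx=3.9,fy=3.9,interpolation=2))
c=imaging.read_camera('wrist');cv2.imwrite('pics/w3.png',c['img'][:,:,::-1])
"
```

```text
t 4.15 tcp [ 0.5052 -0.3031  0.1814] psi 0.085 F [ 0.6  0.1 -0. ] open 0.70
```

View pics/t3.png

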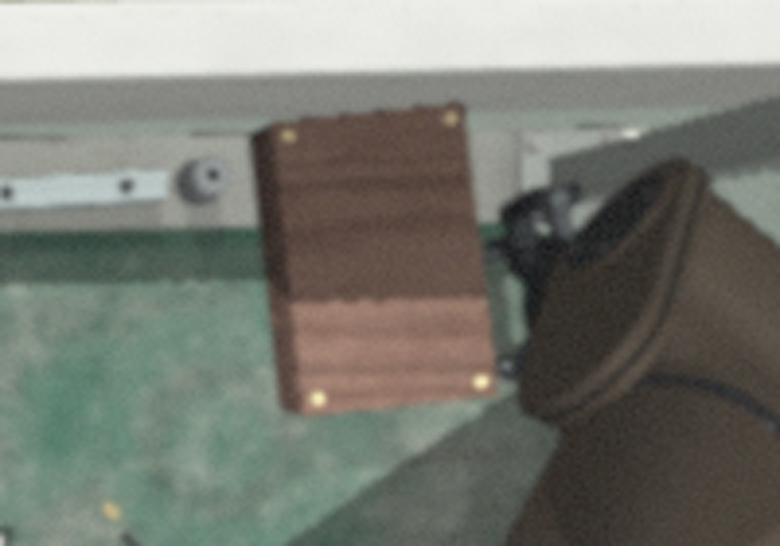

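View pics/w3.png

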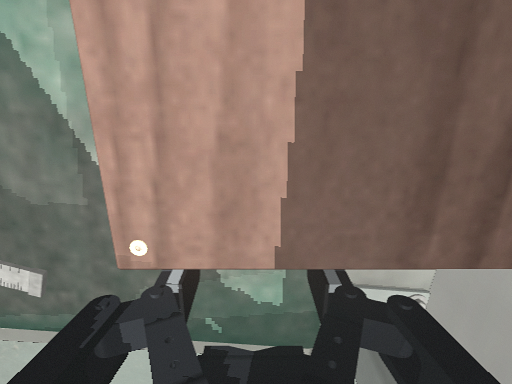

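```bash
cat >> h.py <<'E'
def wpix(c,s,uv,z):
    f=192/np.tan(np.radians(c["vfov"])/2); d=np.array([(uv[0]-c["cx"])/f,(uv[1]-c["cy"])/f,1])
    T=c["tool_from_camera"]; R=Ro.from_quat(s["tcp_rot"]).as_matrix()
    o=R@T[:3,3]+s["eef_pos"]; d=R@T[:3,:3]@d; P=o+d*(z-o[2])/d[2]
    return P, R.T@(P-s["eef_pos"])
E
python3 -c "
from h import *
s=st();c=imaging.read_camera('wrist')
for uv in [(118,268),(511,268),(72,0)]: print(uv,*[q.round(4) for q in wpix(c,s,uv,.062)])
t=imaging.read_camera('top'); r=spotter.trace('top','case')
m=soft(r[0]['region']); print(fit(lambda x:cost(t,m,place(x,CASE)),[.535,-.2195,1.66]))
"
```

```text
t 4.25 tcp [ 0.5058 -0.3033  0.1829] psi 0.085 F [ 0.5  0.4 -0. ] open 0.70
(118, 268) [ 0.4544 -0.2813  0.062 ] [-0.0494 -0.0263  0.1209]
(511, 268) [ 0.5958 -0.2692  0.062 ] [ 0.0925 -0.0263  0.1209]
(72, 0) [ 0.4479 -0.1988  0.062 ] [-0.0488 -0.1091  0.1209]
(array([ 0.5345313 , -0.21983219,  1.6485175 ]), np.float64(0.02353811264038086))
```

Emit:
apply_moves([
  {"tx": 0,"ty": -5,"tz": 0,"wx": 0,"wy": 0,"wz": 0},
  {"tx": 0,"ty": -10,"tz": 0,"wx": 0,"wy": 0,"wz": 0},
  {"tx": 0,"ty": -12,"tz": 0,"wx": 0,"wy": 0,"wz": 0},
  {"tx": 0,"ty": -14,"tz": 0,"wx": 0,"wy": 0,"wz": 0},
  {"tx": 0,"ty": -16,"tz": 0,"wx": 0,"wy": 0,"wz": 0},
  {"tx": 0,"ty": -18,"tz": 0,"wx": 0,"wy": 0,"wz": 0},
  {"tx": 0,"ty": -20,"tz": 0,"wx": 0,"wy": 0,"wz": 0},
  {"tx": 0,"ty": -22,"tz": 0,"wx": 0,"wy": 0,"wz": 0},
  {"tx": 0,"ty": -24,"tz": 0,"wx": 0,"wy": 0,"wz": 0},
  {"tx": 0,"ty": -26,"tz": 0,"wx": 0,"wy": 0,"wz": 0},
  {"tx": 0,"ty": -28,"tz": 0,"wx": 0,"wy": 0,"wz": 0},
  {"tx": 0,"ty": -30,"tz": 0,"wx": 0,"wy": 0,"wz": 0},
])

```text
time: 5.6
eef_pos: [0.5033, -0.2728, 0.1828]
tcp_rot: [0.999, 0.043, 0.0, 0.0]
contact_force: [0.7, -5.0, 2.4]
opening: 0.702
```

```bash
cat > look.py <<'E'
from h import *
import sys
s=st();n=sys.argv[1]
t=imaging.read_camera('top')
j=np.load('fit0.npz')['j']
g=[float(v) for v in sys.argv[2:5]] if len(sys.argv)>4 else [.535,-.2,1.65]
ob=[place(j,P) for P in(FENCE,POST)]
cv2.imwrite(f'pics/t{n}.png',cv2.resize(t['img'][120:260,230:430,::-1],None,fx=3.9,fy=3.9,interpolation=2))
r=spotter.trace('top','case')
if r:
    m=soft(r[0]['region']); x,e=fit(lambda x:cost(t,m,place(x,CASE)),g)
    p=x[:2]-j[:2]; ca,sa=np.cos(j[2]),np.sin(j[2])
    print('conf',r[0]['confidence'],'case',x.round(4),'cost %.3f'%e,'jigxy',np.round([ca*p[0]+sa*p[1],-sa*p[0]+ca*p[1]],4),'ang %.3f'%(x[2]-j[2]))
    draw(t,ob+[place(x,CASE)],f'pics/t{n}.png',(230,430,120,260),3.9)
w=imaging.read_camera('wrist');cv2.imwrite(f'pics/w{n}.png',w['img'][:,:,::-1])
E
python3 look.py 4
```

```text
t 5.60 tcp [ 0.5033 -0.2728  0.1828] psi 0.086 F [ 0.7 -5.   2.4] open 0.70
conf 0.72 case [ 0.5336 -0.2002  1.6579] cost 0.028 jigxy [ 0.0148 -0.1992] ang 1.627
```

View pics/t4.png

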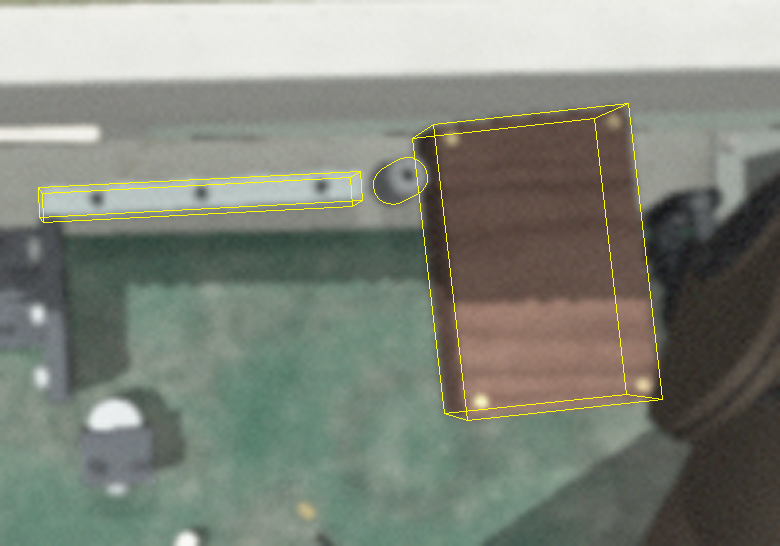

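View pics/w4.png

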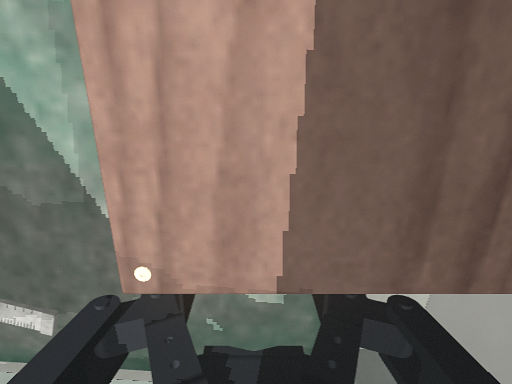

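Emit:
apply_moves([
  {"tx": 0,"ty": 4,"tz": -4,"wx": 0,"wy": 0,"wz": 0},
  {"tx": 0,"ty": 4,"tz": -4,"wx": 0,"wy": 0,"wz": 0},
  {"tx": 0,"ty": 4,"tz": -4,"wx": 0,"wy": 0,"wz": 0},
  {"tx": 0,"ty": 2,"tz": -4,"wx": 0,"wy": 0,"wz": 0},
  {"tx": 0,"ty": 0,"tz": -4,"wx": 0,"wy": 0,"wz": 0},
  {"tx": 0,"ty": -1.5,"tz": -4,"wx": 0,"wy": 0,"wz": 0},
  {"tx": 0,"ty": -3,"tz": -4,"wx": 0,"wy": 0,"wz": 0},
  {"tx": 0,"ty": -4,"tz": -4,"wx": 0,"wy": 0,"wz": 0},
  {"tx": 0,"ty": -5,"tz": -4,"wx": 0,"wy": 0,"wz": 0},
  {"tx": 0,"ty": -6,"tz": -4,"wx": 0,"wy": 0,"wz": 0},
  {"tx": 0,"ty": -7,"tz": -4,"wx": 0,"wy": 0,"wz": 0},
], hand=0.1)

```text
time: 6.85
eef_pos: [0.5025, -0.2668, 0.1871]
tcp_rot: [0.999, 0.043, 0.0, 0.001]
contact_force: [-2.4, -7.4, -1.4]
opening: 0.104
```

```bash
python3 look.py 5
```

```text
t 6.85 tcp [ 0.5025 -0.2668  0.1871] psi 0.086 F [-2.4 -7.4 -1.4] open 0.10
conf 0.75 case [ 0.5327 -0.1955  1.6345] cost 0.037 jigxy [ 0.0141 -0.1945] ang 1.604
```

View pics/t5.png

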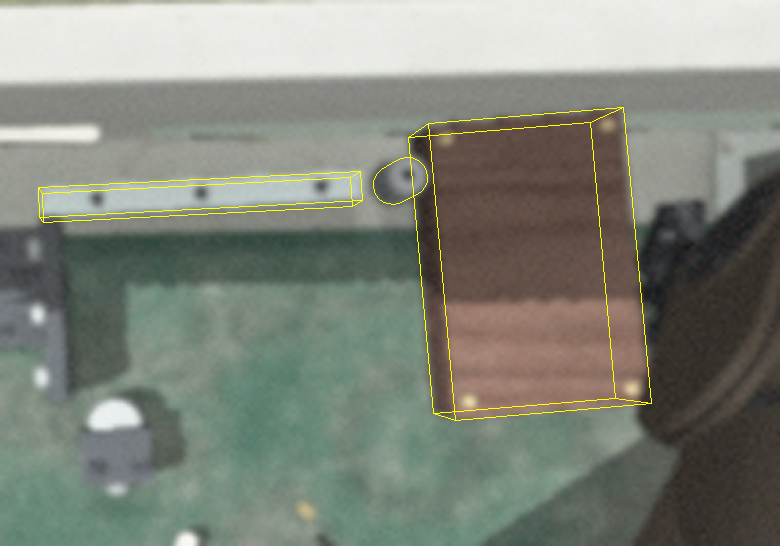

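View pics/w5.png

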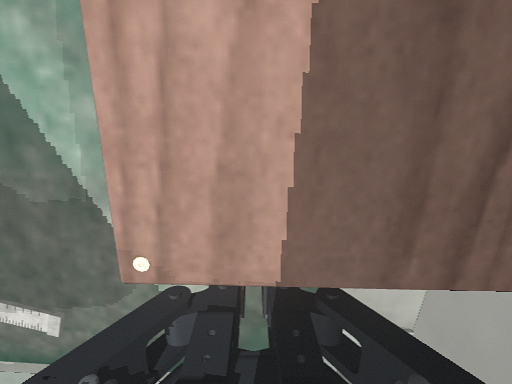

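```bash
cat >> h.py <<'E'
def orbit(P,dth,n=12,extra=(0,0)):
    """clockwise orbit about world P by total dth; extra: world drift total (m)"""
    s=readout.get_state(); R=Ro.from_quat(s["tcp_rot"]); p0=s["eef_pos"][:2]
    for k in range(1,n+1):
        a=-dth*k/n; c,si=np.cos(a),np.sin(a); r=p0-P
        p=np.array(P)+[c*r[0]-si*r[1],si*r[0]+c*r[1]]+np.array(extra)*k/n
        d=R.inv().apply([*(p-p0),0])*1000
        print(k,d.round(1)[:2],"wz %.3f"%(-a))
E
python3 -c "
from h import *
st();orbit((.5867,-.1333),.24)"
```

```text
t 7.00 tcp [ 0.5026 -0.2666  0.187 ] psi 0.086 F [-0.4 -5.  -0.7] open 0.10
1 [-2.5 -1.9] wz 0.020
2 [-4.9 -3.9] wz 0.040
3 [-7.4 -5.9] wz 0.060
4 [-9.7 -8. ] wz 0.080
5 [-12.1 -10.1] wz 0.100
6 [-14.4 -12.3] wz 0.120
7 [-16.6 -14.5] wz 0.140
8 [-18.8 -16.8] wz 0.160
9 [-21.  -19.1] wz 0.180
10 [-23.1 -21.4] wz 0.200
11 [-25.1 -23.8] wz 0.220
12 [-27.1 -26.2] wz 0.240
```

Emit:
apply_moves([
  {"tx": -2.4,"ty": -2,"tz": 0,"wx": 0,"wy": 0,"wz": 0.02},
  {"tx": -4.8,"ty": -4,"tz": 0,"wx": 0,"wy": 0,"wz": 0.04},
  {"tx": -7.2,"ty": -6,"tz": 0,"wx": 0,"wy": 0,"wz": 0.06},
  {"tx": -9.5,"ty": -8.2,"tz": 0,"wx": 0,"wy": 0,"wz": 0.08},
  {"tx": -11.8,"ty": -10.4,"tz": 0,"wx": 0,"wy": 0,"wz": 0.1},
  {"tx": -14,"ty": -12.6,"tz": 0,"wx": 0,"wy": 0,"wz": 0.12},
])

```text
time: 7.6
eef_pos: [0.4874, -0.2549, 0.1871]
tcp_rot: [1.0, -0.018, 0.0, 0.001]
contact_force: [-2.0, -5.7, -0.2]
opening: 0.098
```

```bash
python3 look.py 6 .53 -.19 1.55
```

```text
t 7.60 tcp [ 0.4874 -0.2549  0.1871] psi -0.036 F [-2.  -5.7 -0.2] open 0.10
conf 0.75 case [ 0.5261 -0.1882  1.4992] cost 0.038 jigxy [ 0.0076 -0.1871] ang 1.469
```

View pics/w6.png

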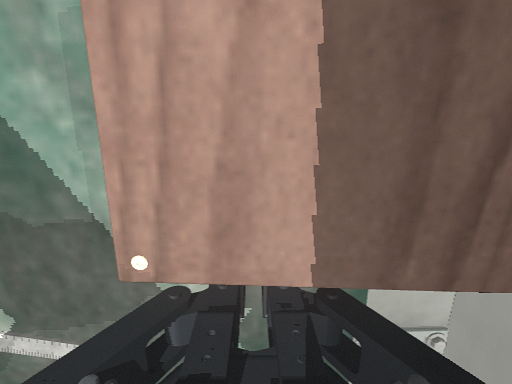

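View pics/t6.png

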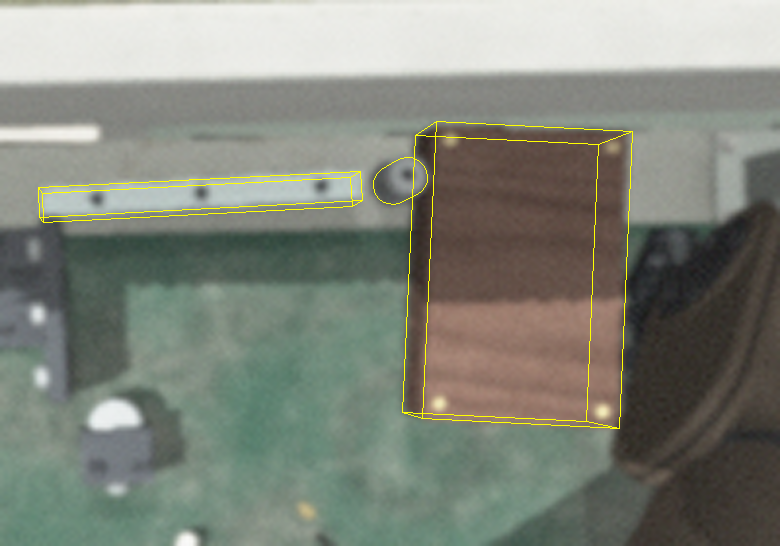

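```bash
python3 -c "
from h import *
orbit((.5867,-.1333),.3)"
```

```text
1 [-3.1 -2.4] wz 0.025
2 [-6.1 -4.9] wz 0.050
3 [-9.1 -7.5] wz 0.075
4 [-12.  -10.1] wz 0.100
5 [-14.8 -12.8] wz 0.125
6 [-17.6 -15.6] wz 0.150
7 [-20.3 -18.5] wz 0.175
8 [-22.9 -21.4] wz 0.200
9 [-25.5 -24.4] wz 0.225
10 [-27.9 -27.4] wz 0.250
11 [-30.3 -30.5] wz 0.275
12 [-32.6 -33.7] wz 0.300
```

Emit:
apply_moves([
  {"tx": -3,"ty": -2.5,"tz": 0,"wx": 0,"wy": 0,"wz": 0.025},
  {"tx": -6,"ty": -5,"tz": 0,"wx": 0,"wy": 0,"wz": 0.05},
  {"tx": -9,"ty": -7.6,"tz": 0,"wx": 0,"wy": 0,"wz": 0.075},
  {"tx": -11.8,"ty": -10.3,"tz": 0,"wx": 0,"wy": 0,"wz": 0.1},
  {"tx": -14.6,"ty": -13,"tz": 0,"wx": 0,"wy": 0,"wz": 0.125},
  {"tx": -17.4,"ty": -15.8,"tz": 0,"wx": 0,"wy": 0,"wz": 0.15},
  {"tx": -20,"ty": -18.7,"tz": 0,"wx": 0,"wy": 0,"wz": 0.175},
  {"tx": -22.6,"ty": -21.7,"tz": 0,"wx": 0,"wy": 0,"wz": 0.2},
  {"tx": -25.1,"ty": -24.7,"tz": 0,"wx": 0,"wy": 0,"wz": 0.225},
  {"tx": -27.5,"ty": -27.8,"tz": 0,"wx": 0,"wy": 0,"wz": 0.25},
  {"tx": -29.8,"ty": -31,"tz": 0,"wx": 0,"wy": 0,"wz": 0.275},
  {"tx": -32,"ty": -34.2,"tz": 0,"wx": 0,"wy": 0,"wz": 0.3},
])

```text
time: 8.95
eef_pos: [0.4561, -0.22, 0.1871]
tcp_rot: [0.986, -0.167, -0.001, 0.001]
contact_force: [-7.5, -8.6, 2.8]
opening: 0.098
```

```bash
python3 look.py 7 .51 -.17 1.2;python3 -c "
from h import *
orbit((.5867,-.1333),.3)"
```

```text
t 8.95 tcp [ 0.4561 -0.22    0.1871] psi -0.335 F [-7.5 -8.6  2.8] open 0.10
conf 0.97 case [ 0.5118 -0.1673  1.2005] cost 0.038 jigxy [-0.006  -0.1657] ang 1.170
1 [-3.1 -2.4] wz 0.025
2 [-6.1 -4.9] wz 0.050
3 [-9.  -7.5] wz 0.075
4 [-11.9 -10.1] wz 0.100
5 [-14.7 -12.8] wz 0.125
6 [-17.5 -15.6] wz 0.150
7 [-20.2 -18.5] wz 0.175
8 [-22.8 -21.4] wz 0.200
9 [-25.3 -24.4] wz 0.225
10 [-27.7 -27.4] wz 0.250
11 [-30.1 -30.5] wz 0.275
12 [-32.4 -33.7] wz 0.300
```

View pics/w7.png

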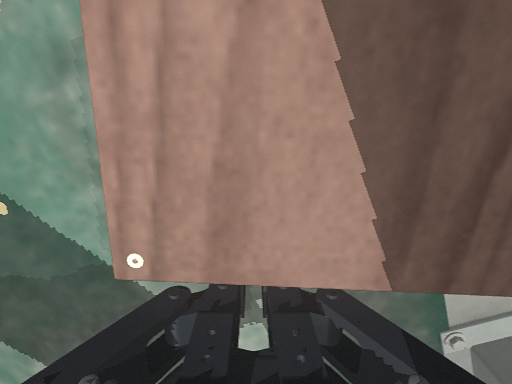

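View pics/t7.png

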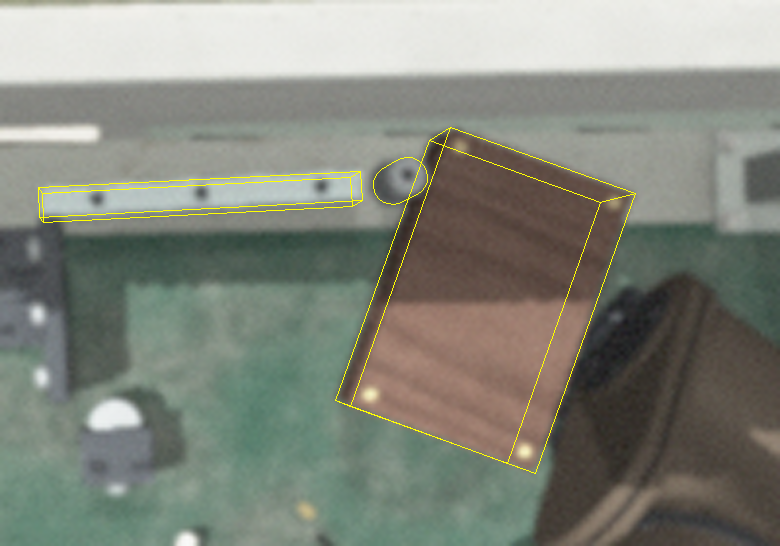

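Emit:
apply_moves([
  {"tx": -3,"ty": -2.2,"tz": 0,"wx": 0,"wy": 0,"wz": 0.025},
  {"tx": -6,"ty": -4.5,"tz": 0,"wx": 0,"wy": 0,"wz": 0.05},
  {"tx": -9,"ty": -7,"tz": 0,"wx": 0,"wy": 0,"wz": 0.075},
  {"tx": -11.9,"ty": -9.5,"tz": 0,"wx": 0,"wy": 0,"wz": 0.1},
  {"tx": -14.7,"ty": -12.1,"tz": 0,"wx": 0,"wy": 0,"wz": 0.125},
  {"tx": -17.5,"ty": -14.9,"tz": 0,"wx": 0,"wy": 0,"wz": 0.15},
  {"tx": -20.2,"ty": -17.8,"tz": 0,"wx": 0,"wy": 0,"wz": 0.175},
  {"tx": -22.8,"ty": -20.7,"tz": 0,"wx": 0,"wy": 0,"wz": 0.2},
  {"tx": -25.3,"ty": -23.7,"tz": 0,"wx": 0,"wy": 0,"wz": 0.225},
  {"tx": -27.7,"ty": -26.7,"tz": 0,"wx": 0,"wy": 0,"wz": 0.25},
  {"tx": -30.1,"ty": -29.8,"tz": 0,"wx": 0,"wy": 0,"wz": 0.275},
  {"tx": -32.4,"ty": -33,"tz": 0,"wx": 0,"wy": 0,"wz": 0.3},
])

```text
time: 10.3
eef_pos: [0.4356, -0.177, 0.186]
tcp_rot: [0.95, -0.312, -0.003, 0.0]
contact_force: [-8.3, -5.6, 1.1]
opening: 0.097
```

```bash
python3 look.py 8 .50 -.14 .9;python3 -c "
from h import *
orbit((.5867,-.1333),.3)"
```

```text
t 10.30 tcp [ 0.4356 -0.177   0.186 ] psi -0.636 F [-8.3 -5.6  1.1] open 0.10
conf 0.91 case [ 0.5049 -0.1424  0.8673] cost 0.027 jigxy [-0.0121 -0.1406] ang 0.837
1 [-3.1 -2.4] wz 0.025
2 [-6.1 -5. ] wz 0.050
3 [-9.1 -7.6] wz 0.075
4 [-12.  -10.2] wz 0.100
5 [-14.8 -13. ] wz 0.125
6 [-17.5 -15.8] wz 0.150
7 [-20.2 -18.6] wz 0.175
8 [-22.8 -21.6] wz 0.200
9 [-25.4 -24.6] wz 0.225
10 [-27.8 -27.6] wz 0.250
11 [-30.2 -30.8] wz 0.275
12 [-32.5 -34. ] wz 0.300
```

View pics/t8.png

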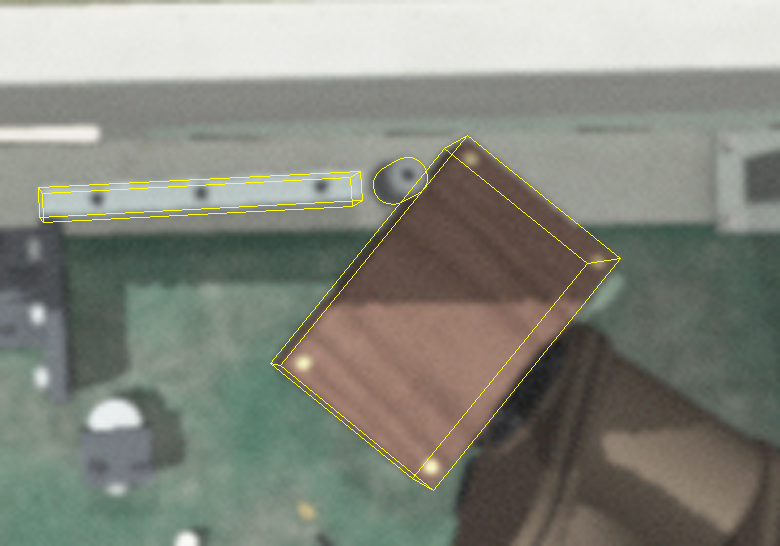

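View pics/w8.png

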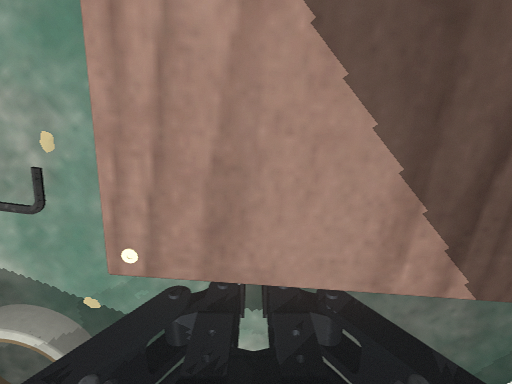

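Emit:
apply_moves([
  {"tx": -3,"ty": -2.3,"tz": 0,"wx": 0,"wy": 0,"wz": 0.03},
  {"tx": -6,"ty": -4.7,"tz": 0,"wx": 0,"wy": 0,"wz": 0.06},
  {"tx": -9,"ty": -7.2,"tz": 0,"wx": 0,"wy": 0,"wz": 0.09},
  {"tx": -11.9,"ty": -9.8,"tz": 0,"wx": 0,"wy": 0,"wz": 0.12},
  {"tx": -14.7,"ty": -12.5,"tz": 0,"wx": 0,"wy": 0,"wz": 0.15},
  {"tx": -17.4,"ty": -15.3,"tz": 0,"wx": 0,"wy": 0,"wz": 0.18},
  {"tx": -20.1,"ty": -18.1,"tz": 0,"wx": 0,"wy": 0,"wz": 0.21},
  {"tx": -22.7,"ty": -21,"tz": 0,"wx": 0,"wy": 0,"wz": 0.24},
  {"tx": -25.2,"ty": -24,"tz": 0,"wx": 0,"wy": 0,"wz": 0.27},
  {"tx": -27.6,"ty": -27,"tz": 0,"wx": 0,"wy": 0,"wz": 0.3},
  {"tx": -30,"ty": -30.2,"tz": 0,"wx": 0,"wy": 0,"wz": 0.33},
  {"tx": -32.3,"ty": -33.4,"tz": 0,"wx": 0,"wy": 0,"wz": 0.35},
])

```text
time: 11.65
eef_pos: [0.4291, -0.1304, 0.1856]
tcp_rot: [0.881, -0.473, -0.004, 0.0]
contact_force: [-7.5, -3.9, 1.5]
opening: 0.1
```

```bash
python3 look.py 9 .505 -.11 .55;python3 -c "
from h import *
orbit((.5867,-.1333),.3)"
```

```text
t 11.65 tcp [ 0.4291 -0.1304  0.1856] psi -0.986 F [-7.5 -3.9  1.5] open 0.10
conf 0.97 case [ 0.5043 -0.1199  0.558 ] cost 0.107 jigxy [-0.012  -0.1182] ang 0.528
1 [-3.2 -2.3] wz 0.025
2 [-6.4 -4.7] wz 0.050
3 [-9.5 -7.1] wz 0.075
4 [-12.5  -9.6] wz 0.100
5 [-15.5 -12.2] wz 0.125
6 [-18.4 -14.9] wz 0.150
7 [-21.2 -17.6] wz 0.175
8 [-24.  -20.4] wz 0.200
9 [-26.7 -23.3] wz 0.225
10 [-29.3 -26.3] wz 0.250
11 [-31.8 -29.3] wz 0.275
12 [-34.3 -32.4] wz 0.300
```

View pics/t9.png

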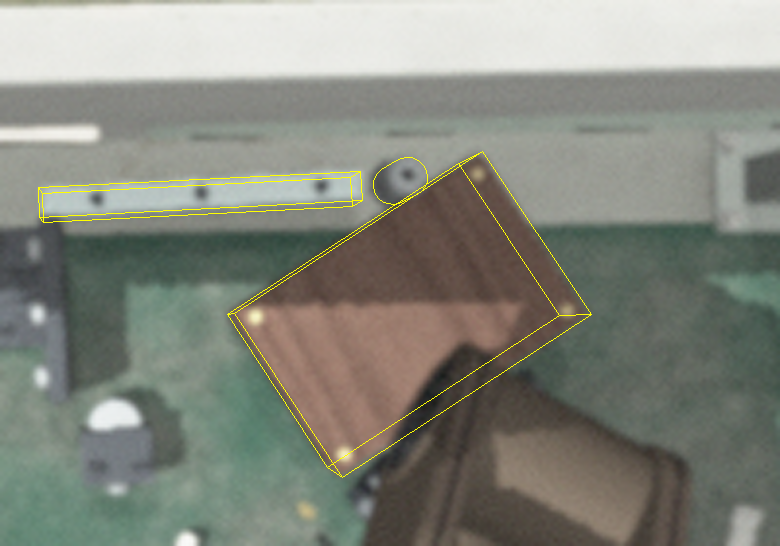

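View pics/w9.png

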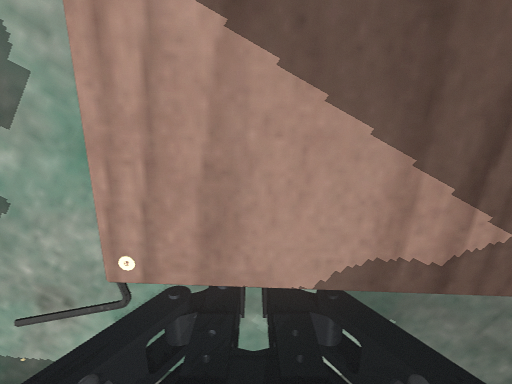

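Emit:
apply_moves([
  {"tx": -3.2,"ty": -2.2,"tz": 0,"wx": 0,"wy": 0,"wz": 0.025},
  {"tx": -6.4,"ty": -4.5,"tz": 0,"wx": 0,"wy": 0,"wz": 0.05},
  {"tx": -9.5,"ty": -6.9,"tz": 0,"wx": 0,"wy": 0,"wz": 0.075},
  {"tx": -12.5,"ty": -9.3,"tz": 0,"wx": 0,"wy": 0,"wz": 0.1},
  {"tx": -15.5,"ty": -11.9,"tz": 0,"wx": 0,"wy": 0,"wz": 0.125},
  {"tx": -18.4,"ty": -14.5,"tz": 0,"wx": 0,"wy": 0,"wz": 0.15},
  {"tx": -21.2,"ty": -17.2,"tz": 0,"wx": 0,"wy": 0,"wz": 0.175},
  {"tx": -24,"ty": -20,"tz": 0,"wx": 0,"wy": 0,"wz": 0.2},
  {"tx": -26.7,"ty": -22.9,"tz": 0,"wx": 0,"wy": 0,"wz": 0.225},
  {"tx": -29.3,"ty": -25.9,"tz": 0,"wx": 0,"wy": 0,"wz": 0.25},
  {"tx": -31.8,"ty": -28.9,"tz": 0,"wx": 0,"wy": 0,"wz": 0.275},
  {"tx": -34.3,"ty": -32,"tz": 0,"wx": 0,"wy": 0,"wz": 0.3},
])

```text
time: 13.0
eef_pos: [0.4355, -0.084, 0.1853]
tcp_rot: [0.8, -0.6, -0.006, 0.002]
contact_force: [-14.1, -4.5, 7.8]
opening: 0.1
```

```bash
python3 look.py 10 .51 -.085 .25;python3 -c "
from h import *
orbit((.5867,-.1333),.24)"
```

```text
t 13.00 tcp [ 0.4355 -0.084   0.1853] psi -1.286 F [-14.1  -4.5   7.8] open 0.10
conf 0.57 case [ 0.5107 -0.0977  0.2273] cost 0.132 jigxy [-0.005  -0.0961] ang 0.197
1 [-2.6 -1.8] wz 0.020
2 [-5.2 -3.7] wz 0.040
3 [-7.7 -5.7] wz 0.060
4 [-10.2  -7.6] wz 0.080
5 [-12.6  -9.7] wz 0.100
6 [-15.  -11.8] wz 0.120
7 [-17.4 -13.9] wz 0.140
8 [-19.7 -16.1] wz 0.160
9 [-22.  -18.3] wz 0.180
10 [-24.3 -20.6] wz 0.200
11 [-26.4 -22.9] wz 0.220
12 [-28.6 -25.2] wz 0.240
```

View pics/t10.png

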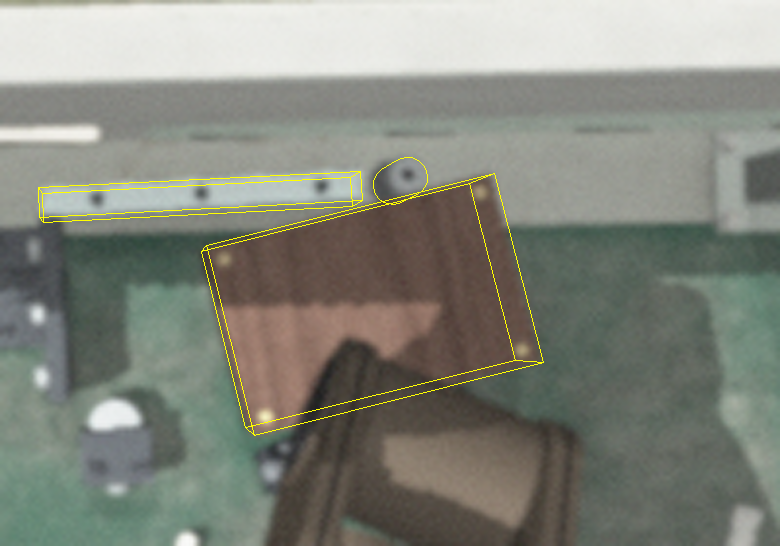

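View pics/w10.png

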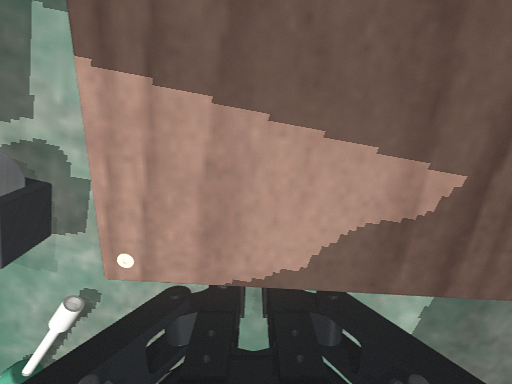

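Emit:
apply_moves([
  {"tx": 0,"ty": 1,"tz": -2,"wx": 0,"wy": 0,"wz": 0.02},
  {"tx": -2,"ty": -0.5,"tz": -3,"wx": 0,"wy": 0,"wz": 0.04},
  {"tx": -3.9,"ty": -1.8,"tz": -3,"wx": 0,"wy": 0,"wz": 0.055},
  {"tx": -5.8,"ty": -3.2,"tz": -3,"wx": 0,"wy": 0,"wz": 0.07},
  {"tx": -7.7,"ty": -4.6,"tz": -3,"wx": 0,"wy": 0,"wz": 0.085},
  {"tx": -9.6,"ty": -6.1,"tz": -3,"wx": 0,"wy": 0,"wz": 0.1},
  {"tx": -11.4,"ty": -7.6,"tz": -3,"wx": 0,"wy": 0,"wz": 0.115},
  {"tx": -13.2,"ty": -9.2,"tz": -3,"wx": 0,"wy": 0,"wz": 0.13},
  {"tx": -15,"ty": -10.8,"tz": -3,"wx": 0,"wy": 0,"wz": 0.145},
  {"tx": -16.8,"ty": -12.4,"tz": -3,"wx": 0,"wy": 0,"wz": 0.16},
])

```text
time: 14.15
eef_pos: [0.4438, -0.0645, 0.1888]
tcp_rot: [0.75, -0.661, -0.004, 0.002]
contact_force: [-10.1, -0.1, 3.7]
opening: 0.104
```

```bash
python3 look.py 11 .513 -.08 .12
```

```text
t 14.15 tcp [ 0.4438 -0.0645  0.1888] psi -1.445 F [-10.1  -0.1   3.7] open 0.10
conf 0.81 case [ 0.5157 -0.0874  0.0692] cost 0.146 jigxy [ 0.0004 -0.086 ] ang 0.039
```

View pics/t11.png

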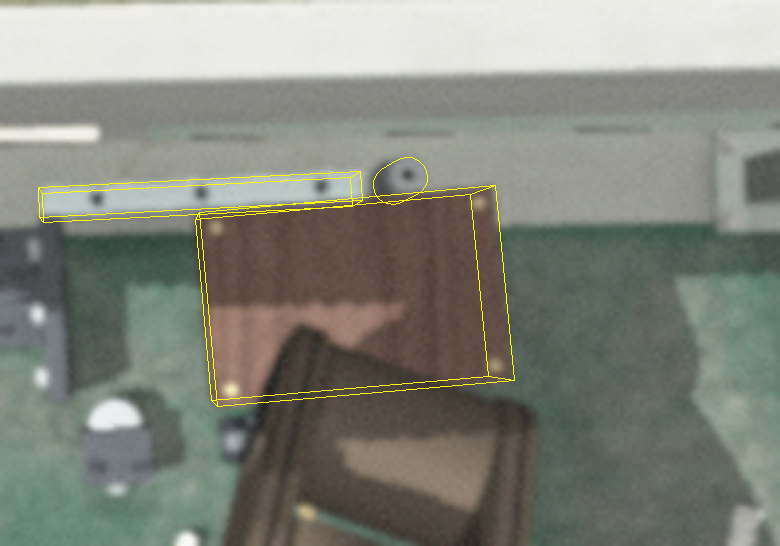

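View pics/w11.png

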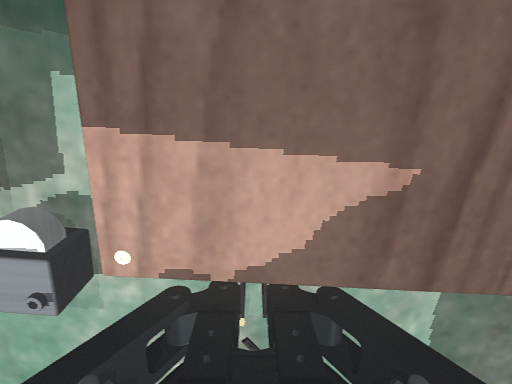

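Emit:
apply_moves([
  {"tx": -1,"ty": -1,"tz": 0,"wx": 0,"wy": 0,"wz": 0.01},
  {"tx": -2,"ty": -2,"tz": 0,"wx": 0,"wy": 0,"wz": 0.025},
  {"tx": -3,"ty": -3,"tz": 0,"wx": 0,"wy": 0,"wz": 0.04},
  {"tx": -3.5,"ty": -3.7,"tz": 0,"wx": 0,"wy": 0,"wz": 0.05},
])

```text
time: 14.7
eef_pos: [0.4464, -0.0603, 0.1884]
tcp_rot: [0.734, -0.68, -0.006, 0.003]
contact_force: [-13.9, 0.2, 5.9]
opening: 0.096
```

```bash
python3 look.py 12 .513 -.08 .08
```

```text
t 14.70 tcp [ 0.4464 -0.0603  0.1884] psi -1.495 F [-13.9   0.2   5.9] open 0.10
conf 0.83 case [ 0.5168 -0.0852  0.0398] cost 0.153 jigxy [ 0.0015 -0.0838] ang 0.009
```

View pics/t12.png

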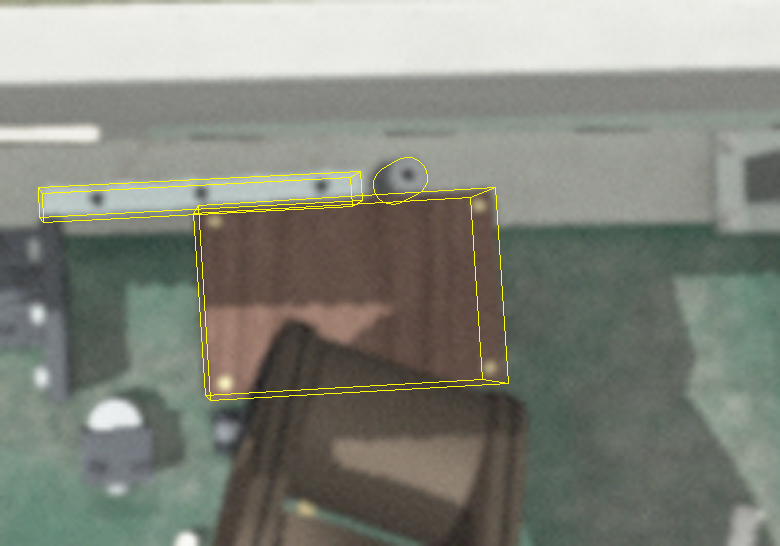

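Emit:
apply_moves([
  {"tx": 0,"ty": 3,"tz": 0,"wx": 0,"wy": 0,"wz": 0},
  {"tx": 0,"ty": 7,"tz": -5,"wx": 0,"wy": 0,"wz": 0},
  {"tx": 0,"ty": 8,"tz": -35,"wx": 0,"wy": 0,"wz": 0},
  {"tx": 0,"ty": 8,"tz": -75,"wx": 0,"wy": 0,"wz": 0},
  {"tx": 0,"ty": 8,"tz": -110,"wx": 0,"wy": 0,"wz": 0},
  {"tx": 0,"ty": 8,"tz": -120,"wx": 0,"wy": 0,"wz": 0},
])

```text
time: 15.45
eef_pos: [0.4426, -0.0626, 0.3156]
tcp_rot: [0.734, -0.679, 0.005, -0.003]
contact_force: [-0.4, -0.9, 0.1]
opening: 0.101
```

```bash
python3 -c "
from h import *
st();rel(.5186,-.1964,.31,.0305)"
```

```text
t 15.45 tcp [ 0.4426 -0.0626  0.3156] psi -1.494 F [-0.4 -0.9  0.1] open 0.10
t [139.2 -65.5   6.9] w [-0.006 -0.012 -1.525]
```

Emit:
apply_moves([
  {"tx": 12,"ty": -6,"tz": 0,"wx": 0,"wy": 0,"wz": -0.13},
  {"tx": 24,"ty": -12,"tz": 0,"wx": 0,"wy": 0,"wz": -0.26},
  {"tx": 36,"ty": -18,"tz": 0,"wx": 0,"wy": 0,"wz": -0.39},
  {"tx": 48,"ty": -23,"tz": 0,"wx": 0,"wy": 0,"wz": -0.52},
  {"tx": 60,"ty": -28,"tz": 0,"wx": 0,"wy": 0,"wz": -0.65},
  {"tx": 72,"ty": -34,"tz": 0,"wx": 0,"wy": 0,"wz": -0.78},
  {"tx": 84,"ty": -40,"tz": 0,"wx": 0,"wy": 0,"wz": -0.91},
  {"tx": 96,"ty": -46,"tz": 0,"wx": 0,"wy": 0,"wz": -1.04},
  {"tx": 108,"ty": -52,"tz": 0,"wx": 0,"wy": 0,"wz": -1.17},
  {"tx": 120,"ty": -57,"tz": 0,"wx": 0,"wy": 0,"wz": -1.3},
  {"tx": 131,"ty": -62,"tz": 0,"wx": -0.003,"wy": -0.006,"wz": -1.43},
  {"tx": 139,"ty": -66,"tz": 0,"wx": -0.006,"wy": -0.012,"wz": -1.525},
], hand=0.5)

```text
time: 16.65
eef_pos: [0.5178, -0.1964, 0.3097]
tcp_rot: [1.0, 0.017, -0.005, -0.002]
contact_force: [-0.8, 0.5, -0.4]
opening: 0.503
```

```bash
python3 look.py 13 .513 -.08 .08
```

```text
t 16.65 tcp [ 0.5178 -0.1964  0.3097] psi 0.035 F [-0.8  0.5 -0.4] open 0.50
conf 0.79 case [ 0.5165 -0.0854  0.037 ] cost 0.023 jigxy [ 0.0012 -0.084 ] ang 0.006
```

View pics/t13.png

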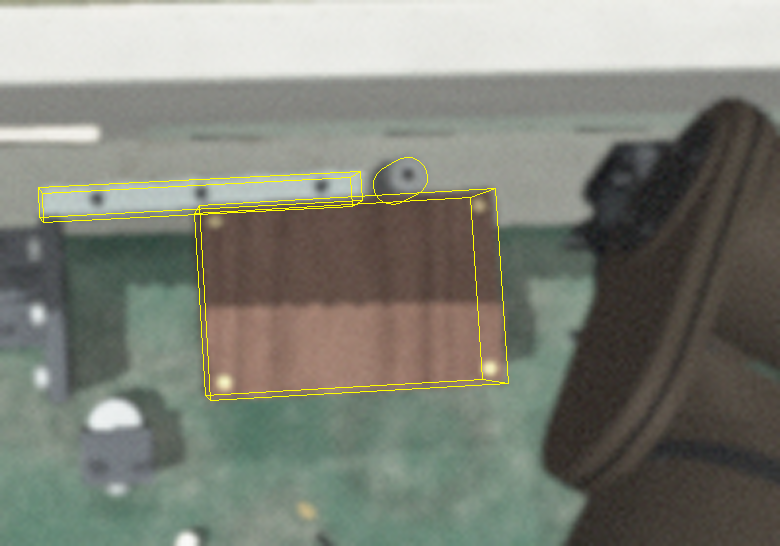

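View pics/w13.png

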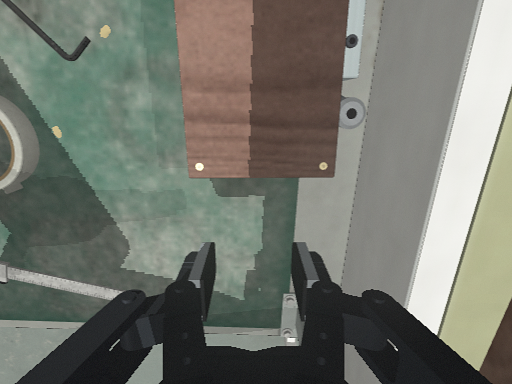

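```bash
python3 -c "
from h import *
s=st();c=imaging.read_camera('wrist')
for uv in [(189.5,178),(335,177)]: print(uv,*[q.round(4) for q in wpix(c,s,uv,.062)])
j=np.load('fit0.npz')['j'];R=Ro.from_quat(s['tcp_rot'])
print(R.as_matrix().round(4), s['eef_pos']+R.apply([0,0,.165]))
"
```

```text
t 16.80 tcp [ 0.5175 -0.196   0.3095] psi 0.028 F [ 0.2 -0.3  0.2] open 0.50
(189.5, 178) [ 0.4634 -0.1714  0.062 ] [-0.0506 -0.0251  0.2482]
(335, 177) [ 0.5771 -0.1671  0.062 ] [ 0.0632 -0.0262  0.247 ]
[[ 0.9995  0.0284 -0.0112]
 [ 0.0284 -0.9996  0.0035]
 [-0.0111 -0.0038 -0.9999]] [ 0.51562813 -0.19541393  0.14455655]
```

```bash
python3 -c "
from h import *
rel(.5205,-.193,.183,.0335)"
```

```text
t [  4.7  -2.  126.5] w [-0.004  0.011 -0.005]
```

Emit:
apply_moves([
  {"tx": 2,"ty": -1,"tz": 25,"wx": -0.002,"wy": 0.006,"wz": 0},
  {"tx": 5,"ty": -2,"tz": 60,"wx": -0.004,"wy": 0.011,"wz": -0.004},
  {"tx": 5,"ty": -2,"tz": 95,"wx": -0.004,"wy": 0.011,"wz": -0.004},
  {"tx": 5,"ty": -2,"tz": 118,"wx": -0.004,"wy": 0.011,"wz": -0.004},
  {"tx": 5,"ty": -2,"tz": 126,"wx": -0.004,"wy": 0.011,"wz": -0.004},
  {"tx": 5,"ty": -2,"tz": 126,"wx": -0.004,"wy": 0.011,"wz": -0.004},
])

```text
time: 17.45
eef_pos: [0.5202, -0.1926, 0.1826]
tcp_rot: [1.0, 0.017, -0.001, -0.001]
contact_force: [0.4, 0.9, 0.8]
opening: 0.498
```

```bash
python3 look.py 14 .513 -.08 .04
```

```text
t 17.45 tcp [ 0.5202 -0.1926  0.1826] psi 0.034 F [0.4 0.9 0.8] open 0.50
conf 0.6 case [ 0.5163 -0.0856  0.041 ] cost 0.063 jigxy [ 0.001  -0.0842] ang 0.010
```

View pics/w14.png

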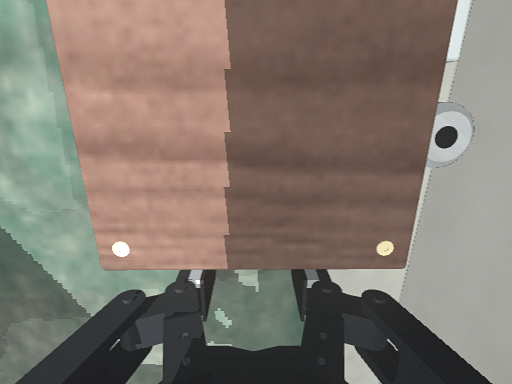

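Emit:
apply_moves([
  {"tx": 0,"ty": -5,"tz": 0,"wx": 0,"wy": 0,"wz": 0},
  {"tx": 0,"ty": -9,"tz": 0,"wx": 0,"wy": 0,"wz": 0},
  {"tx": 0,"ty": -11,"tz": 0,"wx": 0,"wy": 0,"wz": 0},
  {"tx": 0,"ty": -13,"tz": 0,"wx": 0,"wy": 0,"wz": 0},
  {"tx": 0,"ty": -15,"tz": 0,"wx": 0,"wy": 0,"wz": 0},
  {"tx": 0,"ty": -17.5,"tz": 0,"wx": 0,"wy": 0,"wz": 0},
  {"tx": 0,"ty": -20,"tz": 0,"wx": 0,"wy": 0,"wz": 0},
  {"tx": 0,"ty": -22.5,"tz": 0,"wx": 0,"wy": 0,"wz": 0},
  {"tx": 0,"ty": -25,"tz": 0,"wx": 0,"wy": 0,"wz": 0},
  {"tx": 0,"ty": -27.5,"tz": 0,"wx": 0,"wy": 0,"wz": 0},
  {"tx": 0,"ty": -30,"tz": 0,"wx": 0,"wy": 0,"wz": 0},
  {"tx": 0,"ty": -32.5,"tz": 0,"wx": 0,"wy": 0,"wz": 0},
])

```text
time: 18.8
eef_pos: [0.5201, -0.1617, 0.1848]
tcp_rot: [1.0, 0.018, 0.001, 0.002]
contact_force: [-0.9, -6.2, 1.6]
opening: 0.497
```

```bash
python3 look.py 15 .515 -.06 .04
```

```text
t 18.80 tcp [ 0.5201 -0.1617  0.1848] psi 0.036 F [-0.9 -6.2  1.6] open 0.50
conf 0.68 case [ 0.5151 -0.0609  0.0595] cost 0.096 jigxy [ 0.0005 -0.0595] ang 0.029
```

View pics/w15.png

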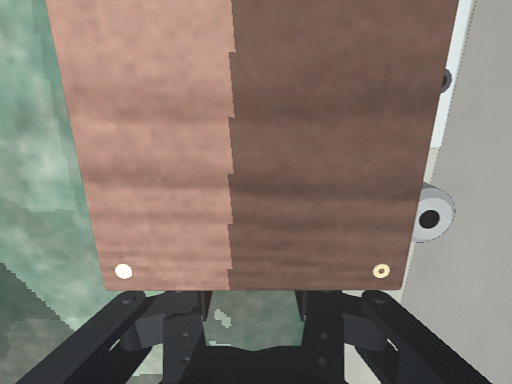

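View pics/t15.png

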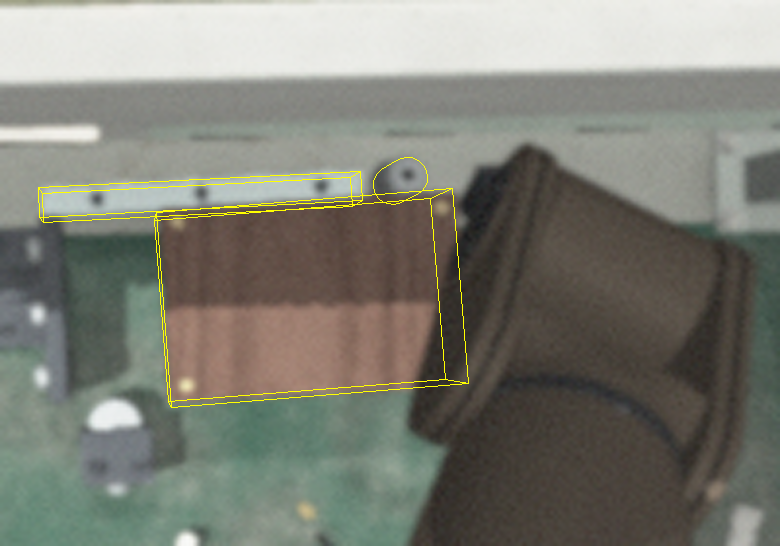

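Emit:
apply_moves([
  {"tx": 0,"ty": -2,"tz": 0,"wx": 0,"wy": 0,"wz": 0},
  {"tx": 0,"ty": -4,"tz": 0,"wx": 0,"wy": 0,"wz": 0},
  {"tx": 0,"ty": -6,"tz": 0,"wx": 0,"wy": 0,"wz": 0},
  {"tx": 0,"ty": -8,"tz": 0,"wx": 0,"wy": 0,"wz": 0},
  {"tx": 0,"ty": -10,"tz": 0,"wx": 0,"wy": 0,"wz": 0},
  {"tx": 0,"ty": -12,"tz": 0,"wx": 0,"wy": 0,"wz": 0},
  {"tx": 0,"ty": -14,"tz": 0,"wx": 0,"wy": 0,"wz": 0},
  {"tx": 0,"ty": -16,"tz": 0,"wx": 0,"wy": 0,"wz": 0},
  {"tx": 0,"ty": -18,"tz": 0,"wx": 0,"wy": 0,"wz": 0},
  {"tx": 0,"ty": -20,"tz": 0,"wx": 0,"wy": 0,"wz": 0},
  {"tx": 0,"ty": -22,"tz": 0,"wx": 0,"wy": 0,"wz": 0},
  {"tx": 0,"ty": -24,"tz": 0,"wx": 0,"wy": 0,"wz": 0},
])

```text
time: 20.15
eef_pos: [0.5187, -0.1366, 0.1836]
tcp_rot: [1.0, 0.018, -0.0, 0.0]
contact_force: [-0.4, -4.4, 2.0]
opening: 0.498
```

```bash
python3 look.py 16 .514 -.04 .04
```

```text
t 20.15 tcp [ 0.5187 -0.1366  0.1836] psi 0.035 F [-0.4 -4.4  2. ] open 0.50
conf 0.7 case [ 0.5141 -0.0362  0.0378] cost 0.123 jigxy [ 0.0003 -0.0347] ang 0.007
```

View pics/t16.png

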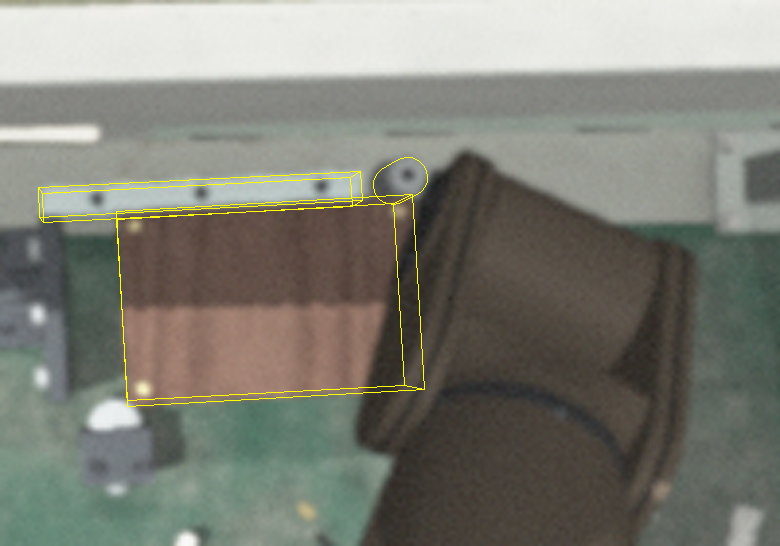

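View pics/w16.png

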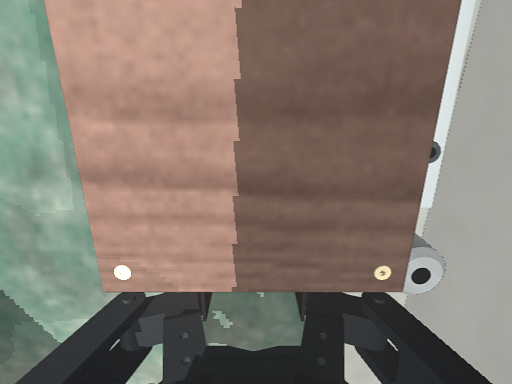

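Emit:
apply_moves([
  {"tx": 0,"ty": -1,"tz": 0,"wx": 0,"wy": 0,"wz": 0},
  {"tx": 0,"ty": -2,"tz": 0,"wx": 0,"wy": 0,"wz": 0},
  {"tx": 0,"ty": -3,"tz": 0,"wx": 0,"wy": 0,"wz": 0},
  {"tx": 0,"ty": -4,"tz": 0,"wx": 0,"wy": 0,"wz": 0},
  {"tx": 0,"ty": -5,"tz": 0,"wx": 0,"wy": 0,"wz": 0},
  {"tx": 0,"ty": -6,"tz": 0,"wx": 0,"wy": 0,"wz": 0},
  {"tx": 0,"ty": -7,"tz": 0,"wx": 0,"wy": 0,"wz": 0},
  {"tx": 0,"ty": -8,"tz": 0,"wx": 0,"wy": 0,"wz": 0},
  {"tx": 0,"ty": -9,"tz": 0,"wx": 0,"wy": 0,"wz": 0},
  {"tx": 0,"ty": -10,"tz": 0,"wx": 0,"wy": 0,"wz": 0},
  {"tx": 0,"ty": -11,"tz": 0,"wx": 0,"wy": 0,"wz": 0},
  {"tx": 0,"ty": -12,"tz": 0,"wx": 0,"wy": 0,"wz": 0},
])

```text
time: 21.5
eef_pos: [0.5188, -0.1269, 0.1844]
tcp_rot: [1.0, 0.018, 0.001, 0.003]
contact_force: [-0.6, -12.9, -0.1]
opening: 0.499
```

```bash
python3 look.py 17 .514 -.025 .04
```

```text
t 21.50 tcp [ 0.5188 -0.1269  0.1844] psi 0.037 F [ -0.6 -12.9  -0.1] open 0.50
conf 0.58 case [ 0.5149 -0.0271  0.0397] cost 0.128 jigxy [ 0.0013 -0.0257] ang 0.009
```

View pics/w17.png

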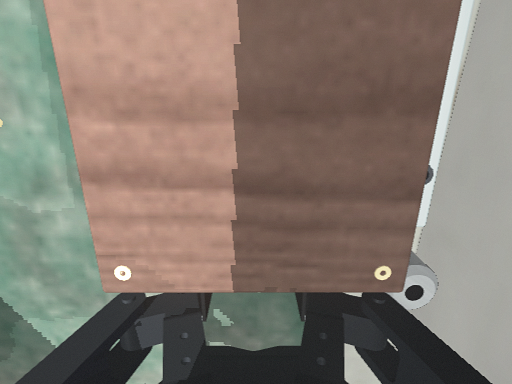

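Emit:
apply_moves([
  {"tx": 0,"ty": -1,"tz": 0,"wx": 0,"wy": 0,"wz": 0},
  {"tx": 0,"ty": -2,"tz": 0,"wx": 0,"wy": 0,"wz": 0},
  {"tx": 0,"ty": -3,"tz": 0,"wx": 0,"wy": 0,"wz": 0},
  {"tx": 0,"ty": -4,"tz": 0,"wx": 0,"wy": 0,"wz": 0},
  {"tx": 0,"ty": -5,"tz": 0,"wx": 0,"wy": 0,"wz": 0},
  {"tx": 0,"ty": -6,"tz": 0,"wx": 0,"wy": 0,"wz": 0},
  {"tx": 0,"ty": -7,"tz": 0,"wx": 0,"wy": 0,"wz": 0},
  {"tx": 0,"ty": -8,"tz": 0,"wx": 0,"wy": 0,"wz": 0},
  {"tx": 0,"ty": -9,"tz": 0,"wx": 0,"wy": 0,"wz": 0},
  {"tx": 0,"ty": -10,"tz": 0,"wx": 0,"wy": 0,"wz": 0},
  {"tx": 0,"ty": -11,"tz": 0,"wx": 0,"wy": 0,"wz": 0},
  {"tx": 0,"ty": -12,"tz": 0,"wx": 0,"wy": 0,"wz": 0},
])

```text
time: 22.85
eef_pos: [0.5183, -0.1145, 0.1841]
tcp_rot: [1.0, 0.018, 0.001, 0.003]
contact_force: [0.3, -12.2, -0.2]
opening: 0.502
```

```bash
python3 look.py 18 .514 -.015 .04
```

```text
t 22.85 tcp [ 0.5183 -0.1145  0.1841] psi 0.037 F [  0.3 -12.2  -0.2] open 0.50
conf 0.71 case [ 0.5137 -0.0135  0.0454] cost 0.148 jigxy [ 0.0006 -0.012 ] ang 0.015
```

View pics/w18.png

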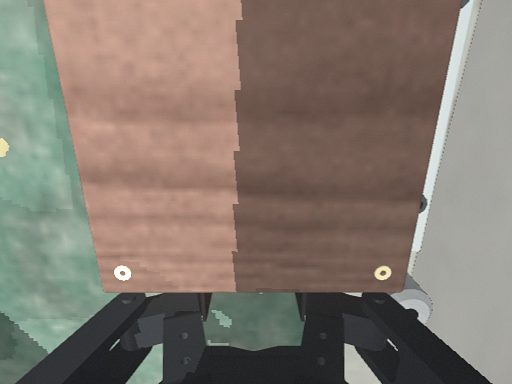

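View pics/t18.png

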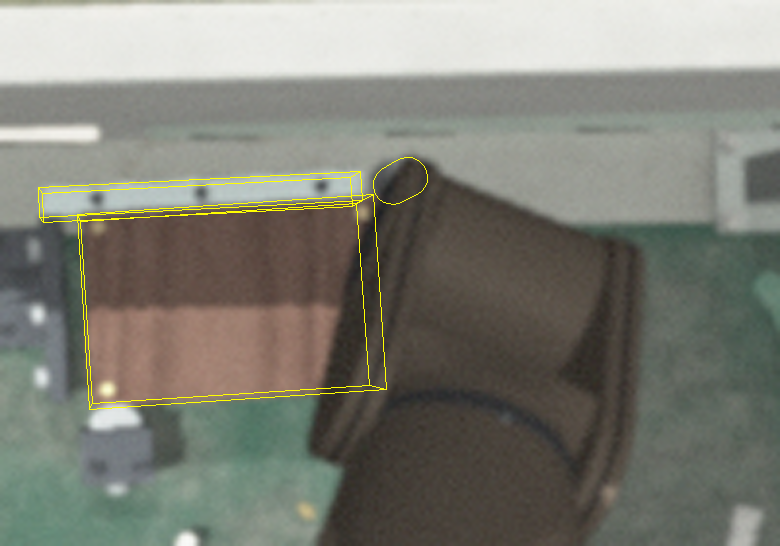

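Emit:
apply_moves([
  {"tx": 0,"ty": -1,"tz": 0,"wx": 0,"wy": 0,"wz": 0},
  {"tx": 0,"ty": -2,"tz": 0,"wx": 0,"wy": 0,"wz": 0},
  {"tx": 0,"ty": -3,"tz": 0,"wx": 0,"wy": 0,"wz": 0},
  {"tx": 0,"ty": -4,"tz": 0,"wx": 0,"wy": 0,"wz": 0},
  {"tx": 0,"ty": -5,"tz": 0,"wx": 0,"wy": 0,"wz": 0},
  {"tx": 0,"ty": -6,"tz": 0,"wx": 0,"wy": 0,"wz": 0},
  {"tx": 0,"ty": -7,"tz": 0,"wx": 0,"wy": 0,"wz": 0},
  {"tx": 0,"ty": -8,"tz": 0,"wx": 0,"wy": 0,"wz": 0},
])

```text
time: 23.8
eef_pos: [0.5181, -0.1065, 0.1841]
tcp_rot: [1.0, 0.018, 0.001, 0.003]
contact_force: [1.3, -11.9, 0.1]
opening: 0.5
```

Emit:
apply_moves([
  {"tx": 0,"ty": -0.5,"tz": 0,"wx": 0,"wy": 0,"wz": 0},
  {"tx": 0,"ty": -1,"tz": 0,"wx": 0,"wy": 0,"wz": 0},
  {"tx": 0,"ty": -1.5,"tz": 0,"wx": 0,"wy": 0,"wz": 0},
  {"tx": 0,"ty": -2,"tz": 0,"wx": 0,"wy": 0,"wz": 0},
])

```text
time: 24.2
eef_pos: [0.518, -0.1044, 0.1841]
tcp_rot: [1.0, 0.018, 0.001, 0.003]
contact_force: [0.1, -12.3, 0.9]
opening: 0.501
```

```bash
python3 look.py 19 .514 -.005 .035
```

```text
t 24.20 tcp [ 0.518  -0.1044  0.1841] psi 0.037 F [  0.1 -12.3   0.9] open 0.50
conf 0.91 case [ 0.5139 -0.0035  0.0413] cost 0.156 jigxy [ 0.0011 -0.002 ] ang 0.011
```

View pics/t19.png

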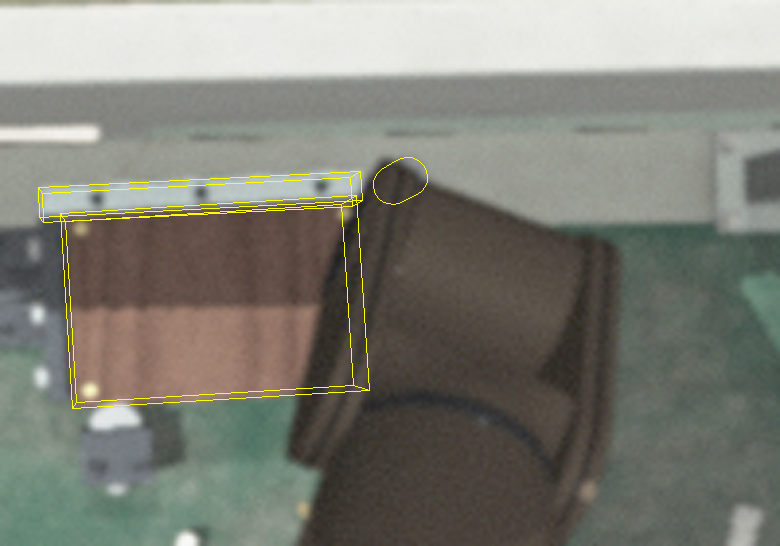

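Emit:
apply_moves([
  {"tx": 0,"ty": -0.5,"tz": 0,"wx": 0,"wy": 0,"wz": 0},
  {"tx": 0,"ty": -1,"tz": 0,"wx": 0,"wy": 0,"wz": 0},
  {"tx": 0,"ty": -1.5,"tz": 0,"wx": 0,"wy": 0,"wz": 0},
])

```text
time: 24.65
eef_pos: [0.5179, -0.1029, 0.1841]
tcp_rot: [1.0, 0.018, 0.001, 0.003]
contact_force: [0.4, -11.6, -0.4]
opening: 0.498
```

Emit:
apply_moves([
  {"tx": 0,"ty": -0.5,"tz": 0,"wx": 0,"wy": 0,"wz": 0},
  {"tx": 0,"ty": -1,"tz": 0,"wx": 0,"wy": 0,"wz": 0},
])

```text
time: 24.85
eef_pos: [0.5179, -0.1019, 0.1841]
tcp_rot: [1.0, 0.018, 0.001, 0.003]
contact_force: [1.3, -11.9, 0.1]
opening: 0.499
```

Emit:
apply_moves([
  {"tx": 0,"ty": -0.5,"tz": 0,"wx": 0,"wy": 0,"wz": 0},
  {"tx": 0,"ty": -1,"tz": 0,"wx": 0,"wy": 0,"wz": 0},
])

```text
time: 25.05
eef_pos: [0.5179, -0.1011, 0.1841]
tcp_rot: [1.0, 0.019, 0.001, 0.003]
contact_force: [0.8, -13.8, -0.5]
opening: 0.496
```

Emit:
apply_moves([
  {"tx": 0,"ty": -0.5,"tz": 0,"wx": 0,"wy": 0,"wz": 0},
  {"tx": 0,"ty": -1,"tz": 0,"wx": 0,"wy": 0,"wz": 0},
])

```text
time: 25.25
eef_pos: [0.5179, -0.1008, 0.1841]
tcp_rot: [1.0, 0.019, 0.001, 0.004]
contact_force: [0.3, -18.4, -1.6]
opening: 0.5
```

Emit:
apply_moves([
  {"tx": 0,"ty": -0.5,"tz": 0,"wx": 0,"wy": 0,"wz": 0},
  {"tx": 0,"ty": -0.5,"tz": 0,"wx": 0,"wy": 0,"wz": 0},
])

```text
time: 25.45
eef_pos: [0.5179, -0.1007, 0.1842]
tcp_rot: [1.0, 0.019, 0.001, 0.004]
contact_force: [0.8, -18.0, -1.4]
opening: 0.497
```

```bash
python3 look.py 20 .514 -.001 .035
python3 -c "
from h import *
s=imaging.read_camera('scene');j=np.load('fit0.npz')['j']
draw(s,[],'pics/s20.png',(200,400,120,270),3.9)"
```

```text
t 25.45 tcp [ 0.5179 -0.1007  0.1842] psi 0.038 F [  0.8 -18.   -1.4] open 0.50
conf 0.84 case [0.5133 0.0017 0.031 ] cost 0.164 jigxy [0.0006 0.0032] ang 0.000
```

View pics/s20.png

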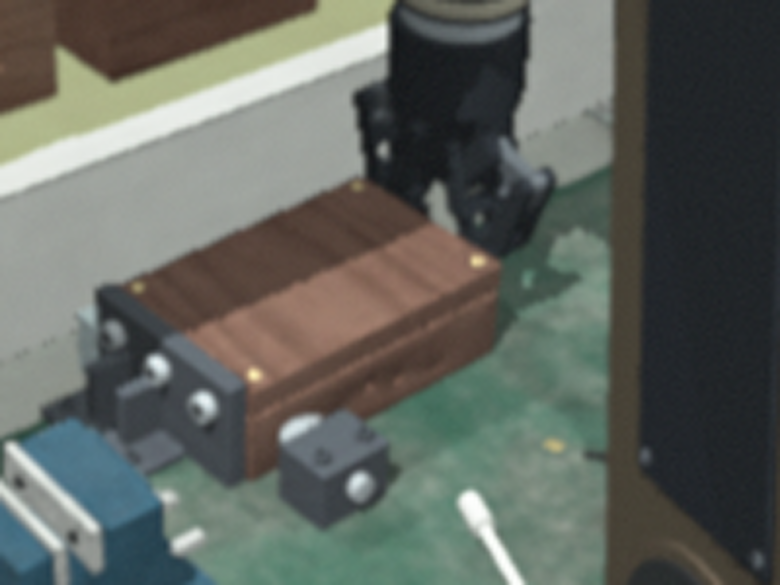

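View pics/w20.png

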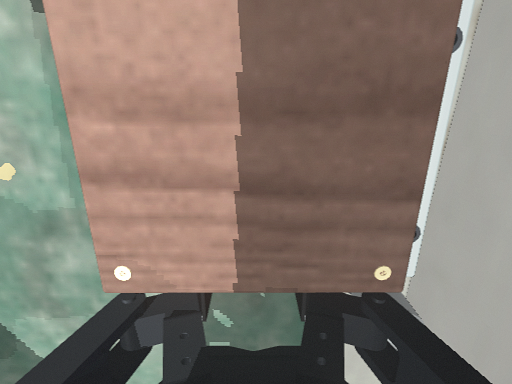

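Emit:
apply_moves([
  {"tx": 0,"ty": 2,"tz": 0,"wx": 0,"wy": 0,"wz": 0},
  {"tx": 0,"ty": 5,"tz": 0,"wx": 0,"wy": 0,"wz": 0},
  {"tx": 0,"ty": 15,"tz": 0,"wx": 0,"wy": 0,"wz": 0},
  {"tx": 0,"ty": 30,"tz": -5,"wx": 0,"wy": 0,"wz": 0},
  {"tx": 0,"ty": 38,"tz": -40,"wx": 0,"wy": 0,"wz": 0},
  {"tx": 0,"ty": 38,"tz": -80,"wx": 0,"wy": 0,"wz": 0},
  {"tx": 0,"ty": 38,"tz": -120,"wx": 0,"wy": 0,"wz": 0},
  {"tx": 0,"ty": 38,"tz": -155,"wx": 0,"wy": 0,"wz": 0},
  {"tx": 0,"ty": 38,"tz": -160,"wx": 0,"wy": 0,"wz": 0},
])

```text
time: 26.55
eef_pos: [0.52, -0.1367, 0.3497]
tcp_rot: [1.0, 0.017, 0.004, 0.002]
contact_force: [0.9, -1.1, -0.6]
opening: 0.499
```

```bash
python3 look.py 21 .514 -.001 .035
python3 -c "
from h import *
s=imaging.read_camera('scene')
draw(s,[],'pics/s21.png',(200,400,120,270),3.9)
t=imaging.read_camera('top')
for l in ['fence','screw_jar','glue_bottle','dropper_bottle','drill_plate']:
    r=spotter.trace('top',l); print(l,[(round(d['confidence'],2),d['uv']) for d in r[:1]])
"
```

```text
t 26.55 tcp [ 0.52   -0.1367  0.3497] psi 0.035 F [ 0.9 -1.1 -0.6] open 0.50
conf 0.89 case [ 0.5133 -0.0028  0.0406] cost 0.021 jigxy [ 0.0006 -0.0014] ang 0.010
fence [(0.89, [281.4, 170.7])]
screw_jar [(0.61, [169.5, 192.2])]
glue_bottle [(0.94, [142.6, 206.6])]
dropper_bottle [(0.77, [185.2, 161.2])]
drill_plate [(0.93, [235.9, 196.8])]
```

View pics/w21.png

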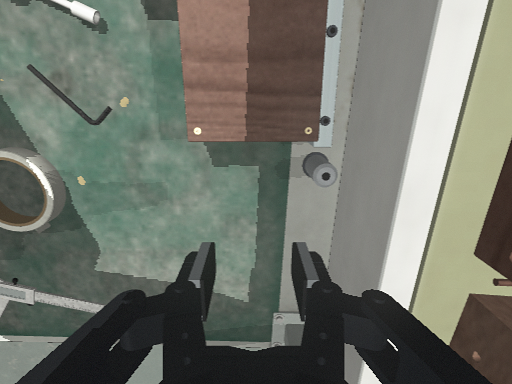

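View pics/t21.png

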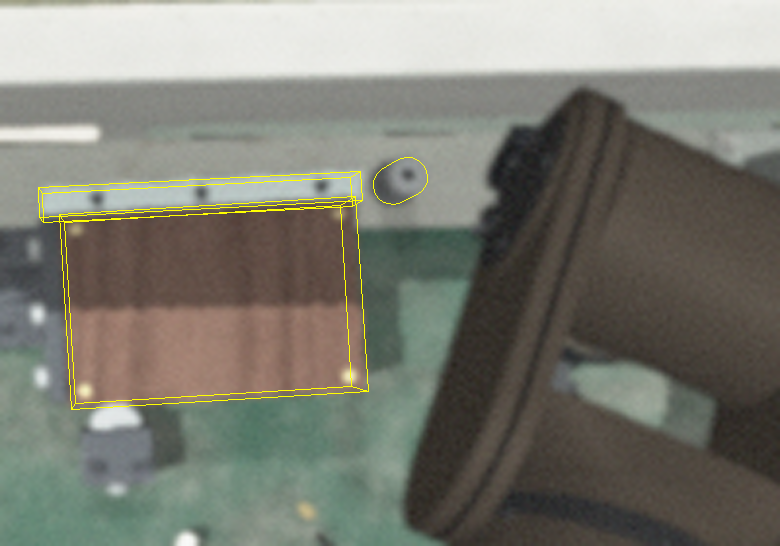

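View pics/s21.png

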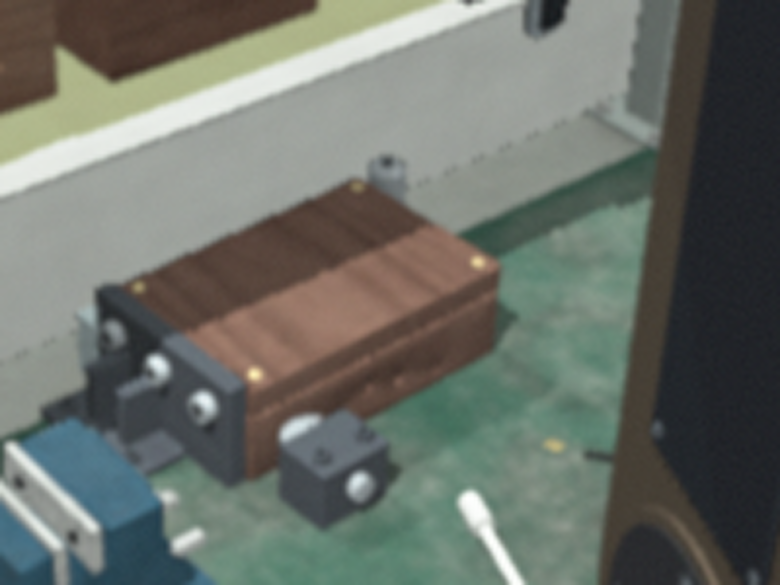

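```bash
python3 -c "
from h import *
rel(.575,-.05,.37,.0335)"
```

```text
t [ 59.3 -83.6 -27.7] w [-0.001  0.003  0.002]
```

Emit:
apply_moves([
  {"tx": 6,"ty": -8,"tz": -15,"wx": 0,"wy": 0,"wz": 0},
  {"tx": 18,"ty": -24,"tz": -22,"wx": 0,"wy": 0,"wz": 0},
  {"tx": 32,"ty": -44,"tz": -22,"wx": 0,"wy": 0,"wz": 0},
  {"tx": 46,"ty": -64,"tz": -22,"wx": 0,"wy": 0,"wz": 0},
  {"tx": 56,"ty": -78,"tz": -22,"wx": 0,"wy": 0,"wz": 0},
  {"tx": 60,"ty": -84,"tz": -22,"wx": 0,"wy": 0,"wz": 0},
  {"tx": 60,"ty": -84,"tz": -22,"wx": 0,"wy": 0,"wz": 0},
])

```text
time: 27.75
eef_pos: [0.5762, -0.0489, 0.3658]
tcp_rot: [1.0, 0.018, -0.0, 0.0]
contact_force: [0.0, 0.4, -0.4]
opening: 0.497
```

```bash
python3 -c "
from h import *
s=st();w=imaging.read_camera('wrist');cv2.imwrite('pics/w22.png',cv2.resize(w['img'][:,:,::-1],(800,600),interpolation=2))
cv2.imwrite('pics/w22r.png',w['img'][:,:,::-1])
print({k:s[k] for k in ('eef_pos','tcp_rot')})"
```

```text
t 27.75 tcp [ 0.5762 -0.0489  0.3658] psi 0.037 F [ 0.   0.4 -0.4] open 0.50
{'eef_pos': array([ 0.57623911, -0.04886679,  0.3658374 ]), 'tcp_rot': array([ 9.99832518e-01,  1.82964343e-02, -2.95758911e-04,  2.97690882e-04])}
```

View pics/w22.png

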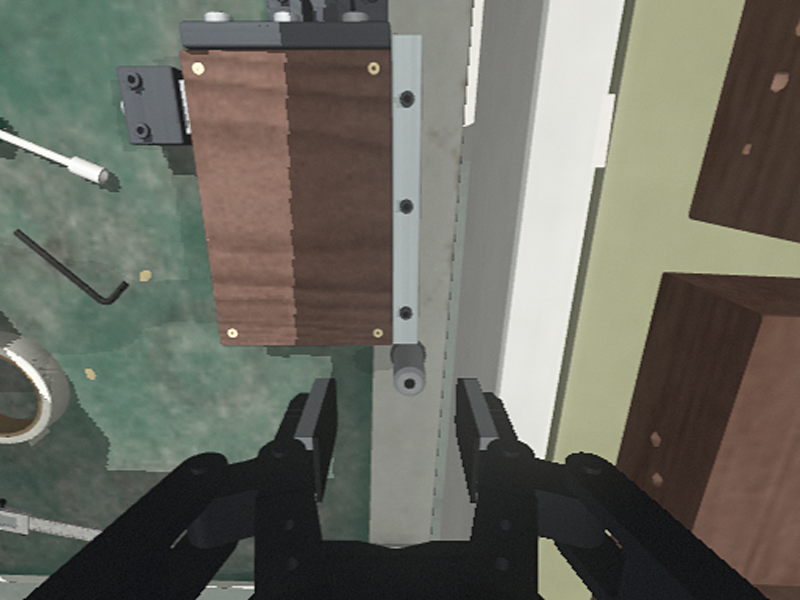

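```bash
python3 -c "
import cv2,numpy as np
a=cv2.imread('pics/w22r.png')
z=[cv2.resize(a[y:y+60,x:x+60],(390,390),interpolation=0) for y,x in [(15,225),(180,225)]]
cv2.imwrite('pics/w22z.png',np.hstack(z))
cv2.imwrite('pics/w22p.png',cv2.resize(a[8:48,110:260],None,fx=5.2,fy=5.2,interpolation=0))
"
```

```text
(no output)
```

View pics/w22z.png

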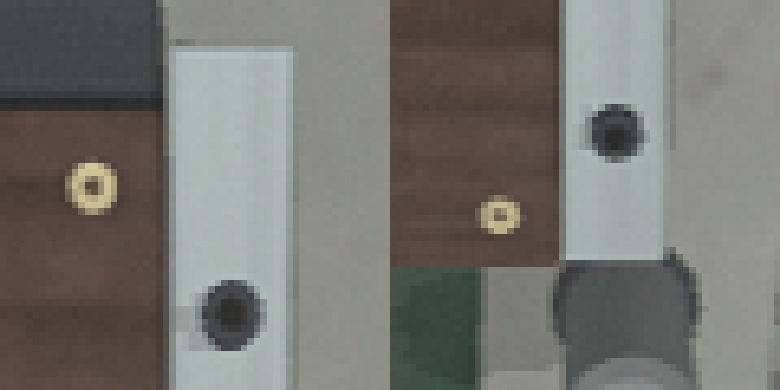

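View pics/w22p.png

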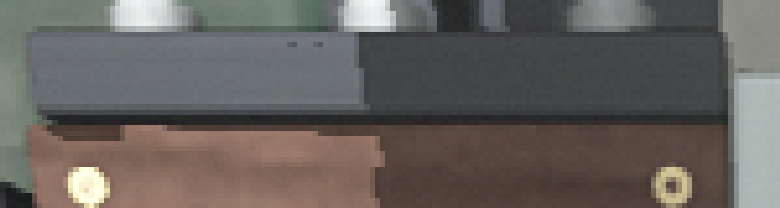

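```bash
python3 -c "
from h import *
s=st();c=imaging.read_camera('wrist')
g=cv2.cvtColor(c['img'],cv2.COLOR_RGB2GRAY)
for col in (130,150,170,190,205,220,235,245): print(col,g[24:40,col])
for row in (45,100,150,200,215): print(row,g[row,243:275])
"
```

```text
t 27.80 tcp [ 0.5759 -0.0494  0.3657] psi 0.036 F [-0.4  0.8  0.2] open 0.50
130 [110 108 109 101  78  39  36  58  69  65 117 111 106 102 111 109]
150 [112 110 112 100  76  38  34  61 129 124 121 115 106 105 107 107]
170 [113 110 112 100  75  42  38  72  69 128 123 123 124 120 114 106]
190 [72 71 70 67 61 42 43 70 73 76 78 79 76 76 72 70]
205 [66 67 71 66 60 42 43 70 75 77 75 73 75 74 73 69]
220 [68 71 70 65 60 44 43 72 75 73 75 78 75 76 73 72]
235 [71 70 74 67 60 43 41 71 74 75 77 76 75 76 75 75]
245 [71 68 71 71 63 46 44 68 74 74 72 76 77 77 78 78]
45 [ 64  69  72  71  71  73  71  59 112 171 179 179 179 180 180 178 178 180
 178 179 178 173 173 175 177 181 172 145 140 140 139 139]
100 [ 72  76  74  75  75  76  75  60 109 169 175 175 178 177 177 174 172 175
 173 172 172 172 170 173 177 171 141 126 143 141 137 136]
150 [ 72  70  70  71  72  71  72  61 108 164 174 177 178 178 175 174 174 171
 170 172 173 172 170 172 168 142 122 143 142 141 141 140]
200 [ 82  83  82  82  79  80  79  73  83 141 175 169 138  95  62  52  44  44
  48  62  72 129 174 169 154 135 141 141 143 144 144 143]
215 [ 89  71  73  72  75  77  75  72  88 139 171 172 172 172 171 167 169 165
 168 167 166 170 166 165 139 126 146 145 145 145 144 144]
```

```bash
python3 -c "
from h import *
s=st();c=imaging.read_camera('wrist')
for n,uv,z in [('plate28',(200,28.0),.066),('plate28.6',(200,28.6),.066),('caseend L',(135,30.6),.062),('case end R',(240,30.6),.062),('rear L',(141,220.5),.062),('rear R',(250,220.5),.062),
 ('edge front',(250.2,45),.062),('edge rear',(250.8,210),.062),('fence45 out',(270.3,45),.04),('fence out 215',(266.8,215),.04)]:
    print(n,wpix(c,s,uv,z)[0].round(4))
"
```

```text
t 27.85 tcp [ 0.5757 -0.0499  0.3656] psi 0.035 F [-0.4  1.1 -0.7] open 0.50
plate28 [0.5261 0.0874 0.066 ]
plate28.6 [0.5261 0.087  0.066 ]
caseend L [0.4708 0.0844 0.062 ]
case end R [0.559  0.0874 0.062 ]
rear L [ 0.4596 -0.0898  0.062 ]
rear R [ 0.5727 -0.0858  0.062 ]
edge front [0.5678 0.0769 0.062 ]
edge rear [ 0.5732 -0.0741  0.062 ]
fence45 out [0.586 0.081 0.04 ]
fence out 215 [ 0.5912 -0.0882  0.04  ]
```

```bash
python3 -c "
from h import *
rel(.519,-.135,.35,.033);rel(.519,-.135,.184,.033)"
```

```text
t [-59.5  82.8  15.7] w [0.001 0.001 0.002]
t [-59.3  82.7 181.7] w [0.001 0.001 0.002]
```

Emit:
apply_moves([
  {"tx": -8,"ty": 11,"tz": 0,"wx": 0,"wy": 0,"wz": 0},
  {"tx": -25,"ty": 35,"tz": 5,"wx": 0,"wy": 0,"wz": 0},
  {"tx": -42,"ty": 60,"tz": 10,"wx": 0,"wy": 0,"wz": 0},
  {"tx": -54,"ty": 76,"tz": 15,"wx": 0,"wy": 0,"wz": 0},
  {"tx": -59,"ty": 83,"tz": 20,"wx": 0.001,"wy": 0.001,"wz": 0.002},
  {"tx": -59,"ty": 83,"tz": 45,"wx": 0.001,"wy": 0.001,"wz": 0.002},
  {"tx": -59,"ty": 83,"tz": 80,"wx": 0.001,"wy": 0.001,"wz": 0.002},
  {"tx": -59,"ty": 83,"tz": 120,"wx": 0.001,"wy": 0.001,"wz": 0.002},
  {"tx": -59,"ty": 83,"tz": 155,"wx": 0.001,"wy": 0.001,"wz": 0.002},
  {"tx": -59,"ty": 83,"tz": 176,"wx": 0.001,"wy": 0.001,"wz": 0.002},
  {"tx": -59,"ty": 83,"tz": 182,"wx": 0.001,"wy": 0.001,"wz": 0.002},
  {"tx": -59,"ty": 83,"tz": 182,"wx": 0.001,"wy": 0.001,"wz": 0.002},
])

```text
time: 29.1
eef_pos: [0.5193, -0.1349, 0.183]
tcp_rot: [1.0, 0.016, -0.001, -0.001]
contact_force: [0.2, -0.6, 0.2]
opening: 0.502
```

Emit:
apply_moves([
  {"tx": 0,"ty": -8,"tz": 0,"wx": 0,"wy": 0,"wz": 0},
  {"tx": 0,"ty": -18,"tz": 0,"wx": 0,"wy": 0,"wz": 0},
  {"tx": 0,"ty": -25,"tz": 0,"wx": 0,"wy": 0,"wz": 0},
  {"tx": 0,"ty": -28,"tz": 0,"wx": 0,"wy": 0,"wz": 0},
  {"tx": 0,"ty": -30,"tz": 0,"wx": 0,"wy": 0,"wz": 0},
  {"tx": 0,"ty": -31,"tz": 0,"wx": 0,"wy": 0,"wz": 0},
  {"tx": 0,"ty": -32,"tz": 0,"wx": 0,"wy": 0,"wz": 0},
  {"tx": 0,"ty": -32,"tz": 0,"wx": 0,"wy": 0,"wz": 0},
])

```text
time: 29.9
eef_pos: [0.5186, -0.1028, 0.1837]
tcp_rot: [1.0, 0.016, 0.0, -0.0]
contact_force: [-0.0, 0.1, -1.1]
opening: 0.502
```

Emit:
apply_moves([
  {"tx": 0,"ty": -0.5,"tz": 0,"wx": 0,"wy": 0,"wz": 0},
  {"tx": 0,"ty": -1,"tz": 0,"wx": 0,"wy": 0,"wz": 0},
  {"tx": 0,"ty": -1.5,"tz": 0,"wx": 0,"wy": 0,"wz": 0},
  {"tx": 0,"ty": -2,"tz": 0,"wx": 0,"wy": 0,"wz": 0},
])

```text
time: 30.3
eef_pos: [0.5186, -0.1017, 0.1837]
tcp_rot: [1.0, 0.017, 0.0, 0.001]
contact_force: [-1.2, -7.8, -1.8]
opening: 0.504
```

Emit:
apply_moves([
  {"tx": 0,"ty": -0.5,"tz": 0,"wx": 0,"wy": 0,"wz": 0},
  {"tx": 0,"ty": -1,"tz": 0,"wx": 0,"wy": 0,"wz": 0},
  {"tx": 0,"ty": -1,"tz": 0,"wx": 0,"wy": 0,"wz": 0},
])

```text
time: 30.6
eef_pos: [0.5186, -0.1013, 0.1839]
tcp_rot: [1.0, 0.018, 0.0, 0.002]
contact_force: [-1.3, -8.5, -1.2]
opening: 0.506
```

Emit:
apply_moves([
  {"tx": 0,"ty": -0.5,"tz": 0,"wx": 0,"wy": 0,"wz": 0},
  {"tx": 0,"ty": -1,"tz": 0,"wx": 0,"wy": 0,"wz": 0},
  {"tx": 0,"ty": -1,"tz": 0,"wx": 0,"wy": 0,"wz": 0},
])

```text
time: 30.9
eef_pos: [0.5186, -0.101, 0.1841]
tcp_rot: [1.0, 0.018, 0.0, 0.003]
contact_force: [-2.4, -12.7, -0.9]
opening: 0.499
```

Emit:
apply_moves([
  {"tx": 0,"ty": -0.5,"tz": 0,"wx": 0,"wy": 0,"wz": 0},
  {"tx": 0,"ty": -1,"tz": 0,"wx": 0,"wy": 0,"wz": 0},
  {"tx": 0,"ty": -1,"tz": 0,"wx": 0,"wy": 0,"wz": 0},
])

```text
time: 31.2
eef_pos: [0.5186, -0.1007, 0.1841]
tcp_rot: [1.0, 0.018, 0.0, 0.004]
contact_force: [-2.4, -15.7, -2.2]
opening: 0.498
```

Emit:
apply_moves([
  {"tx": 0,"ty": -0.5,"tz": 0,"wx": 0,"wy": 0,"wz": 0},
  {"tx": 0,"ty": -1,"tz": 0,"wx": 0,"wy": 0,"wz": 0},
  {"tx": 0,"ty": -1,"tz": 0,"wx": 0,"wy": 0,"wz": 0},
])

```text
time: 31.5
eef_pos: [0.5186, -0.1005, 0.1842]
tcp_rot: [1.0, 0.018, 0.001, 0.005]
contact_force: [-4.2, -21.2, -4.0]
opening: 0.499
```

Emit:
apply_moves([
  {"tx": 0,"ty": -0.5,"tz": 0,"wx": 0,"wy": 0,"wz": 0},
  {"tx": 0,"ty": -1,"tz": 0,"wx": 0,"wy": 0,"wz": 0},
  {"tx": 0,"ty": -1,"tz": 0,"wx": 0,"wy": 0,"wz": 0},
])

```text
time: 31.8
eef_pos: [0.5186, -0.1002, 0.1842]
tcp_rot: [1.0, 0.019, 0.001, 0.005]
contact_force: [-4.2, -24.1, -3.8]
opening: 0.504
```

Emit:
apply_moves([
  {"tx": 0,"ty": 3,"tz": 0,"wx": 0,"wy": 0,"wz": 0},
  {"tx": 0,"ty": 7,"tz": 0,"wx": 0,"wy": 0,"wz": 0},
  {"tx": 0,"ty": 17,"tz": 0,"wx": 0,"wy": 0,"wz": 0},
  {"tx": 0,"ty": 32,"tz": -5,"wx": 0,"wy": 0,"wz": 0},
  {"tx": 0,"ty": 42,"tz": -40,"wx": 0,"wy": 0,"wz": 0},
  {"tx": 0,"ty": 42,"tz": -80,"wx": 0,"wy": 0,"wz": 0},
  {"tx": 0,"ty": 42,"tz": -120,"wx": 0,"wy": 0,"wz": 0},
  {"tx": 0,"ty": 42,"tz": -155,"wx": 0,"wy": 0,"wz": 0},
  {"tx": 0,"ty": 42,"tz": -165,"wx": 0,"wy": 0,"wz": 0},
  {"tx": 0,"ty": 42,"tz": -165,"wx": 0,"wy": 0,"wz": 0},
])

```text
time: 32.8
eef_pos: [0.5202, -0.1384, 0.351]
tcp_rot: [1.0, 0.016, 0.002, 0.001]
contact_force: [0.2, 0.1, 0.1]
opening: 0.501
```

```bash
python3 look.py 23 .514 -.001 .035
```

```text
t 32.80 tcp [ 0.5202 -0.1384  0.351 ] psi 0.033 F [0.2 0.1 0.1] open 0.50
conf 0.59 case [ 0.5134 -0.0026  0.035 ] cost 0.020 jigxy [ 0.0006 -0.0011] ang 0.005
```

View pics/w23.png

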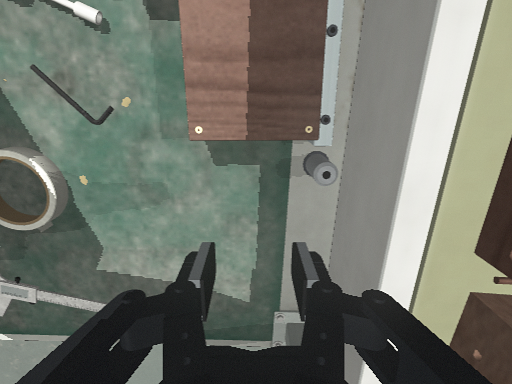

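View pics/t23.png

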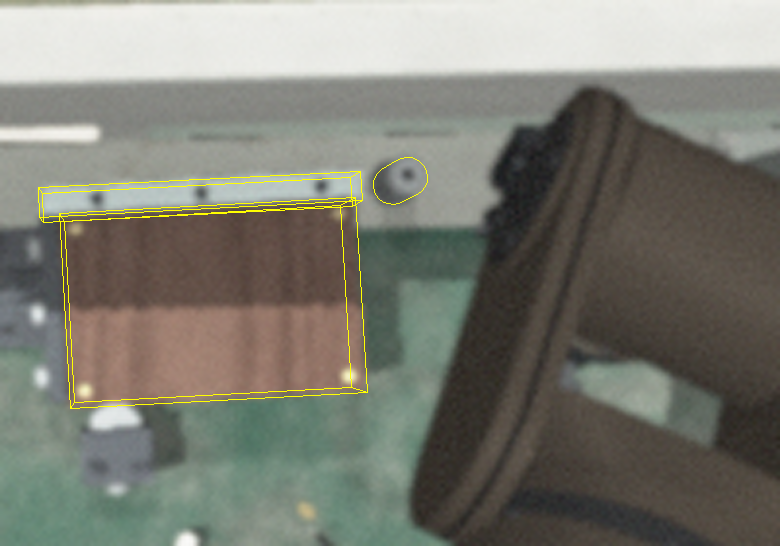

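The last pictures show the case home in the jig. In the wrist view the fence seam runs straight along its right edge (column 325 or so), and the gripper is well clear. I'm handing the job in.

```bash
python3 -c "
from plant import ctrl
print(ctrl.sign_off())"
```

```text
the job is handed in; nothing more can be done
None
```

The case is home in the jig, released, and the job was handed in at about 33 s of the 72 s; sign-off reports no verdict.

I pushed it with the fingers up to the post and turned it a quarter turn round the post with the tool moving along. I then slid it past the spring pad with two fingers centred on its end until it reached the drill plate.

**Drill plate:** A second push to 24 N at the wrist gave no sliding, only arm flex, where sliding past the pad had taken about 12 N. So the end is against the plate. The wrist picture taken before that second push still suggested about 1 mm between the end and the plate, which is about one pixel and within the calibration error.

**Fence:** That same picture showed the long side flush along the fence to within about 0.5 mm. The angle to the fence was about 0.005 rad there and in the last overhead fit, against a limit of 0.015 rad. An overhead fit before the second push read 0.010 rad, but the overhead fits also read slightly high when the case lay against the post and fence.

**Position:** The last overhead fit put the case about 1 mm short of home along the fence (y = -0.0011 m, limit -0.0015 m). That is within the roughly 2 mm calibration error; the force check is the stronger evidence.

**Forces:** The wrist readings, taken at the end of each move, stayed at or below about 25 N. The force between the case and the jig is not measured directly, so I could not confirm the 25 N limit on it.

**Bottles and jar:** In the check before the second push they appeared within about 3 pixels (7 mm) of where they started; I did not check them again after it.

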